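Make up the pH kit and the density kit

TASK

Make up two test kits from the detergent samples standing on the bench: the blue tray gets the yellow bottle, the amber buffer bottle and the green box of pH strips; the orange tray gets the purple bottle and the steel density cup. Stand each thing upright on the tray's floor, one to a compartment (any compartment of its tray), and let nothing tip over on the way. The pink bottle and the white jar are not needed: leave them standing where they are.

Things in the scene. Friction and masses are not known exactly. Their poses are not given: they have to be found in the camera images.
- blue_tray: Blue plastic open tray, fixed to the bench, 244 mm along its x by 92 mm along its y, 16 mm high, walls 4 mm, floor 4 mm thick. Two 4 mm cross walls as high as the rim make three compartments in a row along x, each 76 x 84 mm inside, centred at x = -80, 0 and +80 mm (y = 0). Origin: centre of the underside, on the bench; z up.
- orange_tray: Orange plastic open tray, fixed to the bench, 164 mm along its x by 92 mm along its y, 16 mm high, walls 4 mm, floor 4 mm thick. One 4 mm cross wall as high as the rim makes two compartments along x, each 76 x 84 mm inside, centred at x = -40 and +40 mm (y = 0). Origin: centre of the underside, on the bench; z up.
- yellow_bottle_mid (a point): Yellow round sample bottle with a narrow white cap, standing loose, about 0.11 kg. 88 mm high, 42 mm across up to 58 mm above its foot, then a shoulder to the 20 mm wide cap. The point is its centre, half-way up. z is up.
- amber_bottle_mid (a point): Dark amber-brown round buffer bottle with a black cap, standing loose, about 0.1 kg. 78 mm high, 38 mm across up to 60 mm, cap 30 mm across. The point is its centre, half-way up. z is up.
- strip_box_mid (a point): Green box of pH strips with four coloured bars on top, standing loose, about 0.06 kg. 40 mm along its x, 56 mm along its y, 70 mm high; grasp it across the 40 mm. The point is its centre, half-way up. z is up.
- purple_bottle_mid (a point): Purple round sample bottle with a narrow white cap, standing loose, about 0.11 kg; same shape and sizes as the yellow one. The point is its centre, half-way up. z is up.
- density_cup_mid (a point): Steel round density cup, standing loose, about 0.22 kg. 70 mm high in all: 46 mm across up to 60 mm, and a 12 mm wide stub on top. The point is its centre, half-way up. z is up.
- pink_bottle_mid (a point): Pink round sample bottle with a narrow white cap, loose, same shape and sizes as the yellow one; not needed, stays where it is. The point is its centre, half-way up. z is up.
- white_jar_mid (a point): White round jar with a white lid, loose, 62 mm high, 52 mm across; not needed, stays where it is. The point is its centre, half-way up. z is up.
Things that resemble listed ones, but are neither listed nor needed, are in the scene too. Of the things that look like the part that bears purple_bottle_mid, take the one that is farthest to the robot's right at the start.

How it is judged:
By the outcome, as a careful person would: the job done as asked, in the order asked, and still so for the second after the job is handed in, with the robot touching nothing.
It also fails if it takes over 128 s, if anything falls off the work surface, if the arm or the gripper's body presses on something with over 40 N, if the wrist force passes 120 N, or if a joint passes its speed limit or range.

ROBOT

A 7-joint arm with a two-finger parallel gripper is mounted at the origin on the work surface. World frame = base frame: x ahead of the robot, y to its left, z up, the work surface at z = 0. Lengths are in m, angles in rad, forces in N, time in s.
With the tool pointing down it reaches from about 0.4 to 0.85 m from the base axis. Payload 4.5 kg.
Tool frame: the origin (TCP) lies on the mounting face of the last link; the fingertips stand 166 mm ahead of it and the grasp point (between the pads) lies 147 mm ahead of it; y points along the fingers, z is the direction in which the jaws open and shut, and the axes are right-handed (so a half turn about y gives the same grasp; the last joint's range is limited). The gripper opens to 88 mm and grips with 3 to 60 N. Pads are 18 mm wide; open, the fingers measure 123 mm over their backs; the gripper's body (75 mm by 187 mm) begins 45 mm behind the grasp point.
Start: joints at [-1.115, 0.689, -0.195, 1.565, 0.157, 0.902, -0.215], TCP at [0.256, 0.57, 0.405] pointing down, gripper open.
Joint ranges: [-3.01, 3.01], [-0.46, 2.08], [-1.47, 1.51], [0.13, 2.56], [-1, 4.14], [0.04, 2.09], [-2.66, 2.66]. Speed limits (rad/s): [2.57, 2.57, 3.14, 3.14, 3.14, 3.14, 3.14].

INTERFACE

Orientations are given as a unit quaternion [x, y, z, w].
In Python, from plant import r gives the robot as it stands.
- The arm moves only by the tool arm_command, never from a script. Its argument "deltas" is a list of rows, each an object of numbers: "dx", "dy", "dz": the shift along the tool's x, y, z each as a share of 1000 mm, from -1 to 1; "wx", "wy", "wz": the turn, a rotation vector about the tool's x, y, z each as a share of 45 degrees, from -1 to 1. In form: [{"dx": .., "dy": .., "dz": .., "wx": .., "wy": .., "wz": ..}, ...]. A call has exactly 5 rows; each row is the pose to reach, as a shift and turn from the pose commanded when the call began, along the tool's axes at that moment; what a row does not reach only later rows make up. A row lasts 1/10 s, in which the tool goes at most 50 mm and 8.59 degrees, less where a joint would pass 70% of its speed; a pose out of reach is approached as far as the arm can. A call with a number of a shift or a turn outside -1 to 1 is refused whole. A call with a gripper value outside its range is refused whole. "claw" is the opening, from -1 (shut) to 1 (fully open), set as the call begins (left out, the last holds). The fingers move at their own pace and stop on an object; "grip_force" is the grip in N (left out, the last holds). Time passes only in rows, so rows that repeat a pose let the fingers close, or fill a call up. It gives the time, the measured TCP pose, the force and the opening at its end, in the units of the state.
- r.get_state(): the state, without advancing time (a new reading comes with each control period).
- r.snapshot(name): name is "side" or "top" or "wrist"; returns the picture (420x560x3 uint8, red, green, blue); there is no depth.
- r.get_calibration(name): a dict with "vertical_fov" (degrees; the focal length in pixels is half the picture's height over the tangent of half this angle, whatever the lens; pixels are square), "cx", "cy" (the principal point, pixels), "R" (3x3) and "t" (3): a world point X has camera coordinates R X + t. Camera axes: x right, y down, z forward; pixel columns grow to the right and rows downward; lengths in m; the calibration is good to about 2 mm. A picture is of the moment at which its call begins: read the wrist's pose just before it. get_calibration takes no time and is no camera call; for the wrist camera it gives the pose at the moment of the call.
- r.finish_job(): hands the job in, once; it reports no verdict.
The state is a dict: "clock": time; "q": joint angles; "qd": joint speeds; "joint_torque": joint torques, N m; "tool_pos": TCP position; "eef_rot": TCP orientation; "contact_force": force on the tool from outside, world axes, zero at the start; "moment": the same for the moment, N m; "opening": opening from 0.0 (shut) to 1.0 (fully open).
Only numpy, scipy, OpenCV 4.12 (cv2) and the standard library are available. Lean on these libraries where they do the work, as an engineer would, in place of code of your own. Each camera call takes 0.05 s, during which the arm holds its last target.

## Working session

There is one attempt and no reset: what is moved stays moved. The work goes in short steps, Python scripts to look and compute and a tool call to move; the robot and the scene stay as the last step left them, time stands still between calls to the robot, and variables do not carry over. Pictures are saved under pics/ and viewed, and the job is handed in when it is done.

Besides the shell and the picture viewer there is one more tool, called after "Emit:" as name(argument=value, ...), one argument or row to a line, values as JSON. arm_command: Moves the arm, as the interface text tells. Shift numbers are shares of 1000 mm and turn numbers shares of 45 degrees, none past 1 either way. Its arguments: {"type":"object","properties":{"deltas":{"type":"array","items":{"type":"object","properties":{"dx":{"type":"number","minimum":-1,"maximum":1},"dy":{"type":"number","minimum":-1,"maximum":1},"dz":{"type":"number","minimum":-1,"maximum":1},"wx":{"type":"number","minimum":-1,"maximum":1},"wy":{"type":"number","minimum":-1,"maximum":1},"wz":{"type":"number","minimum":-1,"maximum":1}}}},"claw":{"type":"number"},"grip_force":{"type":"number"}},"required":["deltas"]}

```bash
ls; mkdir -p pics; python3 - <<'E'
from plant import r
import cv2
print(r.get_state())
for n in ("side","top","wrist"):
    c=r.get_calibration(n); print(n,c)
    cv2.imwrite(f"pics/{n}0.png",r.snapshot(n)[:,:,::-1])
E
```

```text
pics
{'clock': 0.0, 'q': array([-1.11521594,  0.68998677, -0.1945161 ,  1.5663436 ,  0.15729788,
        0.90250478, -0.21512408]), 'qd': array([ 0.00065454, -0.00113714, -0.00058142, -0.00176854,  0.00023612,
        0.0018087 ,  0.00017894]), 'joint_torque': array([ 7.05990897e-05, -5.27563155e+01, -1.26692455e+00, -1.53427362e+01,
       -5.26759133e-02,  6.79404155e-03,  1.73577687e-04]), 'tool_pos': array([0.25575508, 0.56991358, 0.40390818]), 'eef_rot': array([ 0.69209298, -0.14808891,  0.14790704, -0.69079699]), 'contact_force': array([ 0.61055601,  0.12854134, -0.63792825]), 'moment': array([ 0.05402768, -0.00127473,  0.00112666]), 'opening': 1.0044224364657028}
side {'vertical_fov': 49.611679100128455, 'cx': 276.6544907740526, 'cy': 212.25428315088888, 'R': array([[-0.96812459, -0.2504554 , -0.00262013],
       [-0.1760339 ,  0.68781859, -0.70421421],
       [ 0.17817643, -0.68130587, -0.70998273]]), 't': array([0.47929434, 0.14289406, 0.81989491])}
top {'vertical_fov': 48.093319388871016, 'cx': 282.72720039769564, 'cy': 209.8264661223131, 'R': array([[-0.02026673, -0.99968409,  0.01486517],
       [-0.99349816,  0.01847084, -0.11233984],
       [ 0.11202978, -0.01704528, -0.99355865]]), 't': array([0.00689608, 0.50983264, 0.98258015])}
wrist {'vertical_fov': 69.81917330420919, 'cx': 284.1164963592749, 'cy': 205.1692596025161, 'R': array([[ 0.4088413 ,  0.91260389, -0.00171282],
       [ 0.86365709, -0.38630564,  0.32382769],
       [ 0.29486474, -0.13387343, -0.94611452]]), 't': array([-0.62316818, -0.04587993,  0.3911644 ])}
```

View pics/top0.png

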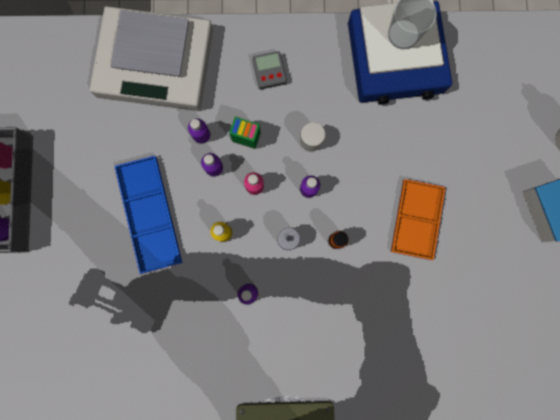

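View pics/side0.png

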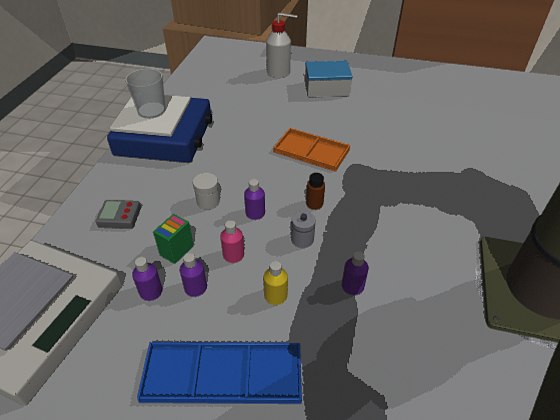

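View pics/wrist0.png

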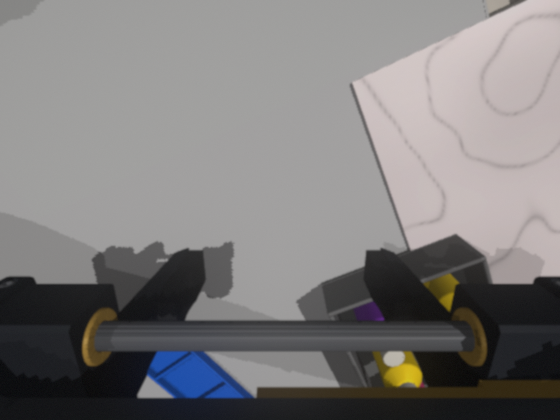

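```bash
python3 - <<'E'
import cv2
a=cv2.imread("pics/top0.png")
cv2.imwrite("pics/tA.png",cv2.resize(a[105:255,180:360],None,fx=4,fy=4,interpolation=cv2.INTER_CUBIC))
b=cv2.imread("pics/side0.png")
cv2.imwrite("pics/sA.png",cv2.resize(b[160:310,150:350],None,fx=4,fy=4,interpolation=cv2.INTER_CUBIC))
c=cv2.resize(a[140:290,105:195],None,fx=4,fy=4,interpolation=cv2.INTER_CUBIC)
d=cv2.resize(a[140:290,380:470],None,fx=4,fy=4,interpolation=cv2.INTER_CUBIC)
cv2.imwrite("pics/tB.png",cv2.hconcat([c,d]))
E
```

```text
(no output)
```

View pics/tA.png

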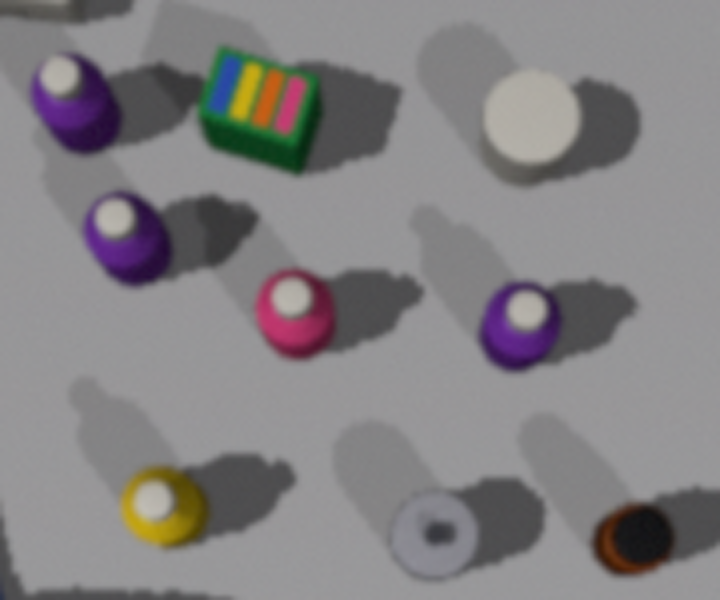

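View pics/sA.png

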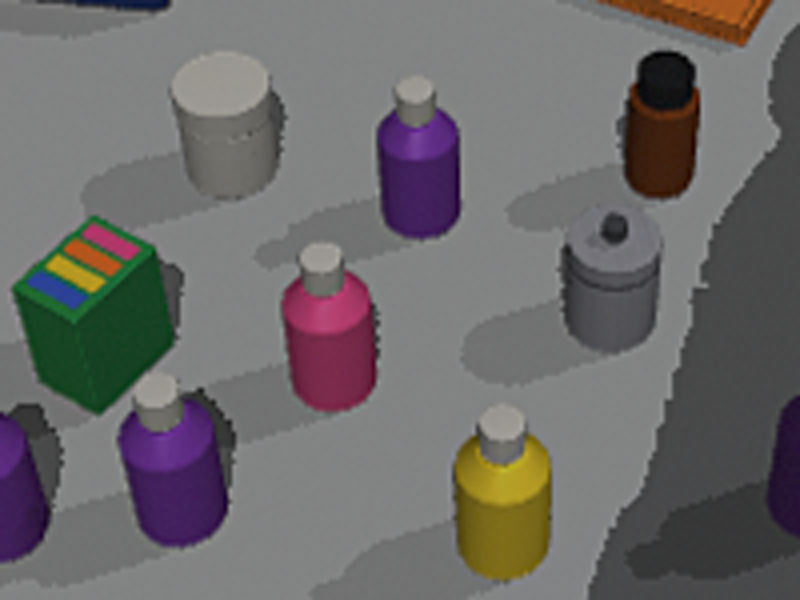

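View pics/tB.png

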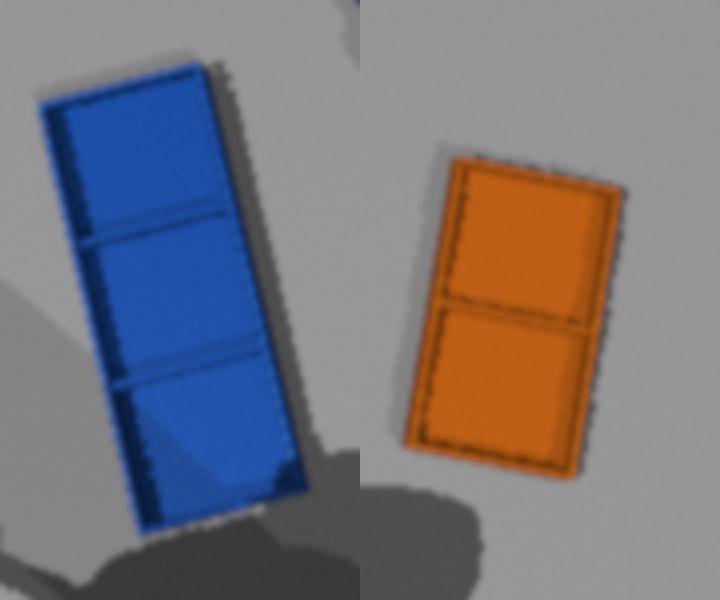

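```bash
cat > h.py <<'E'
import numpy as np, json
from scipy.optimize import least_squares
from scipy.spatial.transform import Rotation as Ro
def K(c):
    f=210/np.tan(np.radians(c["vertical_fov"]/2)); return f,c["cx"],c["cy"]
def ray(c,p):
    f,cx,cy=K(c); d=c["R"].T@np.array([(p[0]-cx)/f,(p[1]-cy)/f,1]); return -c["R"].T@c["t"],d
def onz(c,p,z):
    o,d=ray(c,p); return o+d*(z-o[2])/d[2]
def tri(cps):
    A=0;b=0
    for c,p in cps:
        o,d=ray(c,p); d=d/np.linalg.norm(d); M=np.eye(3)-np.outer(d,d); A=A+M; b=b+M@o
    return np.linalg.solve(A,b)
def proj(c,X):
    f,cx,cy=K(c); v=c["R"]@np.asarray(X)+c["t"]; return np.array([f*v[0]/v[2]+cx,f*v[1]/v[2]+cy])
def px(c,off,s=4): return [(c[0]+.5)/s-.5+off[0],(c[1]+.5)/s-.5+off[1]]
E
python3 - <<'E'
from h import *
from plant import r
np.set_printoptions(precision=4,suppress=True)
T=r.get_calibration("top");S=r.get_calibration("side")
o=(180,105);q=(150,160)
D=dict(yellow=((155,500),(503,418),.088),pink=((292,297),(322,256),.088),purple=((527,311),(415,90),.088),amber=((642,536),(667,68),.078),cup=((440,530),(615,218),.07),jar=((532,117),(222,80),.062),
b1=((222,47),(155,250),.07),b2=((321,75),(97,217),.07),b3=((303,145),(15,288),.07),b4=((203,112),(76,321),.07))
for k,(a,b,z) in D.items():
    a=px(a,o);b=px(b,q)
    print(k,onz(T,a,z),onz(S,b,z),tri([(T,a),(S,b)]))
def fit(cs,off,L,W):
    P=np.array([onz(T,px(c,off),.016) for c in cs])[:,:2]
    print(P,[np.linalg.norm(P[i]-P[i-1]) for i in range(4)],P.mean(0))
    return P
fit([(40,103),(200,65),(308,490),(142,533)],(105,140),0,0)
fit([(455-360,157),(624-360,188),(576-360,478),(405-360,447)],(380,140),0,0)
E
```

```text
yellow [0.4656 0.128  0.088 ] [0.4643 0.1263 0.088 ] [0.4647 0.1277 0.0897]
pink [0.5677 0.058  0.088 ] [0.5667 0.0572 0.088 ] [0.567  0.0578 0.0887]
purple [ 0.5584 -0.0615  0.088 ] [ 0.5583 -0.0614  0.088 ] [ 0.5583 -0.0615  0.0879]
amber [ 0.4432 -0.1176  0.078 ] [ 0.4424 -0.1201  0.078 ] [ 0.4426 -0.1174  0.0804]
cup [ 0.4487 -0.0153  0.07  ] [ 0.4469 -0.0166  0.07  ] [ 0.4477 -0.0154  0.0712]
jar [ 0.6668 -0.069   0.062 ] [ 0.667  -0.0721  0.062 ] [ 0.6657 -0.0688  0.0651]
b1 [0.7049 0.0939 0.07  ] [0.6501 0.0571 0.07  ] [0.6637 0.085  0.1057]
b2 [0.689 0.042 0.07 ] [0.6851 0.0437 0.07  ] [0.6881 0.0417 0.0676]
b3 [0.6515 0.052  0.07  ] [0.703  0.0953 0.07  ] [0.6901 0.0644 0.0367]
b4 [0.67   0.1041 0.07  ] [0.6677 0.1069 0.07  ] [0.6703 0.1042 0.0664]
[[0.616  0.3625]
 [0.6357 0.2756]
 [0.4026 0.2156]
 [0.3816 0.3038]] [np.float64(0.24161936962977384), np.float64(0.08913252771989412), np.float64(0.24067749583828685), np.float64(0.09064913427209058)] [0.509  0.2894]
[[ 0.5749 -0.2701]
 [ 0.556  -0.3625]
 [ 0.3981 -0.3271]
 [ 0.4166 -0.2352]] [np.float64(0.16212069847638189), np.float64(0.09434914711812174), np.float64(0.16185147812657888), np.float64(0.09374947502637233)] [ 0.4864 -0.2987]
```

```bash
cat >> h.py <<'E'
def goal(x,y,zg,yaw=None):
    "grasp point goal, opening dir yaw deg (mod 180); prints delta from measured pose"
    from plant import r
    s=r.get_state(); R=Ro.from_quat(s["eef_rot"]).as_matrix(); p=s["tool_pos"]
    g=p+R[:,1]*.147; cy=np.degrees(np.arctan2(R[1,2],R[0,2]))
    if yaw is None: yaw=cy
    d=(yaw-cy+90)%180-90; a=np.radians(cy+d)
    z=np.array([np.cos(a),np.sin(a),0]); yv=np.array([0,0,-1.]); Rg=np.column_stack([np.cross(yv,z),yv,z])
    t=np.array([x,y,zg])+[0,0,.147]
    rv=Ro.from_matrix(R.T@Rg).as_rotvec()
    np.set_printoptions(precision=4,suppress=True)
    print("t",round(s["clock"],2),"grasp",g,"yaw",round(cy,1),"F",s["contact_force"],"op",round(s["opening"],3))
    print("need yaw",round(d,1),"shift share",R.T@(t-p),"turn share",np.degrees(rv)/45)
E
python3 -c "
from h import *
from plant import r
R=Ro.from_quat(r.get_state()['eef_rot']).as_matrix();print(R)
goal(.465,.127,.16,104)"
```

```text
[[ 9.12400620e-01 -4.44326612e-04  4.09298072e-01]
 [-4.09298291e-01 -1.32103795e-03  9.12399673e-01]
 [ 1.35294832e-04 -9.99999029e-01 -1.38717797e-03]]
t 0.15 grasp [0.2557 0.5698 0.2571] yaw 65.8 F [ 0.5704 -0.974  -0.307 ] op 1.001
need yaw 38.2 shift share [ 0.3722  0.0976 -0.3184] turn share [ 0.0018 -0.848  -0.0004]
```

Emit:
arm_command(
  deltas=[
    {"dx": 0.372, "dy": 0.05, "dz": -0.318, "wy": -0.85},
    {"dx": 0.372, "dy": 0.05, "dz": -0.318, "wy": -0.85},
    {"dx": 0.372, "dy": 0.05, "dz": -0.318, "wy": -0.85},
    {"dx": 0.372, "dy": 0.05, "dz": -0.318, "wy": -0.85},
    {"dx": 0.372, "dy": 0.05, "dz": -0.318, "wy": -0.85},
  ],
  claw=1,
  grip_force=20,
)

```text
invalid input at $.deltas[0]: expected keys dx, dy, dz, wx, wy, wz
```

```bash
python3 -c "
from h import *
goal(.465,.127,.16,104)"
```

```text
t 0.15 grasp [0.2557 0.5698 0.2571] yaw 65.8 F [ 0.5704 -0.974  -0.307 ] op 1.001
need yaw 38.2 shift share [ 0.3722  0.0976 -0.3184] turn share [ 0.0018 -0.848  -0.0004]
```

Emit:
arm_command(
  deltas=[
    {"dx": 0.372, "dy": 0.05, "dz": -0.318, "wx": 0, "wy": -0.85, "wz": 0},
    {"dx": 0.372, "dy": 0.05, "dz": -0.318, "wx": 0, "wy": -0.85, "wz": 0},
    {"dx": 0.372, "dy": 0.05, "dz": -0.318, "wx": 0, "wy": -0.85, "wz": 0},
    {"dx": 0.372, "dy": 0.05, "dz": -0.318, "wx": 0, "wy": -0.85, "wz": 0},
    {"dx": 0.372, "dy": 0.05, "dz": -0.318, "wx": 0, "wy": -0.85, "wz": 0},
  ],
  claw=1,
  grip_force=20,
)

```text
clock: 0.65
tool_pos: [0.3627, 0.3435, 0.379]
eef_rot: [-0.702, -0.088, 0.088, 0.702]
contact_force: [1.0, 0.5, -0.4]
opening: 0.997
```

```bash
python3 -c "
from h import *
goal(.465,.127,.16,104)"
```

```text
t 0.65 grasp [0.3627 0.3435 0.232 ] yaw 104.4 F [ 1.0021  0.5115 -0.3632] op 0.997
need yaw -0.4 shift share [ 0.0454  0.072  -0.2351] turn share [-0.      0.0081 -0.0002]
```

Emit:
arm_command(
  deltas=[
    {"dx": 0.045, "dy": 0.072, "dz": -0.235, "wx": 0, "wy": 0, "wz": 0},
    {"dx": 0.045, "dy": 0.072, "dz": -0.235, "wx": 0, "wy": 0, "wz": 0},
    {"dx": 0.045, "dy": 0.072, "dz": -0.235, "wx": 0, "wy": 0, "wz": 0},
    {"dx": 0.045, "dy": 0.072, "dz": -0.235, "wx": 0, "wy": 0, "wz": 0},
    {"dx": 0.045, "dy": 0.072, "dz": -0.235, "wx": 0, "wy": 0, "wz": 0},
  ],
)

```text
clock: 1.15
tool_pos: [0.4636, 0.1266, 0.3067]
eef_rot: [-0.702, -0.087, 0.087, 0.702]
contact_force: [0.7, -0.2, -0.7]
opening: 0.998
```

```bash
python3 - <<'E'
from h import *
from plant import r
import cv2
goal(.465,.127,.048,104)
a=r.snapshot("wrist");cv2.imwrite("pics/w1.png",a[:,:,::-1])
goal(.465,.127,.048,104)
c=r.get_calibration("wrist")
for z in(.048,.088): print(proj(c,[.465,.127,z]))
E
```

```text
t 1.15 grasp [0.4637 0.1267 0.1597] yaw 104.1 F [ 0.6946 -0.1781 -0.6876] op 0.998
need yaw -0.1 shift share [ 0.0014  0.1117 -0.    ] turn share [-0.0002  0.0021  0.0004]
t 1.2 grasp [0.4658 0.1158 0.1575] yaw 103.3 F [ 2.5974 -6.2399 -2.2835] op 1.002
need yaw 0.7 shift share [0.0017 0.1093 0.0108] turn share [ 0.0113 -0.0147 -0.0057]
[300.0455 211.8689]
[302.3566 231.0502]
```

View pics/w1.png

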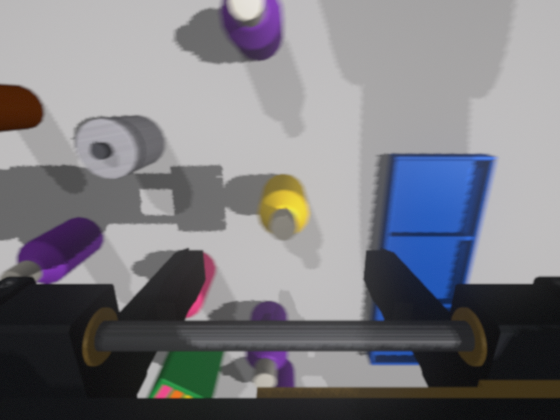

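Emit:
arm_command(
  deltas=[
    {"dx": 0, "dy": 0.03, "dz": 0, "wx": 0, "wy": 0, "wz": 0},
    {"dx": 0, "dy": 0.03, "dz": 0, "wx": 0, "wy": 0, "wz": 0},
    {"dx": 0, "dy": 0.03, "dz": 0, "wx": 0, "wy": 0, "wz": 0},
    {"dx": 0, "dy": 0.03, "dz": 0, "wx": 0, "wy": 0, "wz": 0},
    {"dx": 0, "dy": 0.03, "dz": 0, "wx": 0, "wy": 0, "wz": 0},
  ],
)

```text
clock: 1.7
tool_pos: [0.4631, 0.1292, 0.2783]
eef_rot: [-0.701, -0.088, 0.087, 0.702]
contact_force: [0.2, 0.4, -0.6]
opening: 0.998
```

```bash
python3 - <<'E'
from h import *
from plant import r
import cv2
goal(.465,.127,.048,104)
c=r.get_calibration("wrist")
a=r.snapshot("wrist");cv2.imwrite("pics/w2.png",cv2.resize(a[120:280,200:400],None,fx=4,fy=4)[:,:,::-1])
goal(.465,.127,.048,104)
for z in(.058,.088): print((proj(c,[.465,.127,z])-[200,120])*4)
E
```

```text
t 1.7 grasp [0.4633 0.1294 0.1313] yaw 104.2 F [ 0.1634  0.4154 -0.5681] op 0.998
need yaw -0.2 shift share [ 0.0012  0.0833 -0.0027] turn share [-0.0006  0.0036  0.0022]
t 1.75 grasp [0.4633 0.1292 0.1312] yaw 104.1 F [ 0.4502  0.534  -0.4716] op 1.0
need yaw -0.1 shift share [ 0.0012  0.0832 -0.0025] turn share [-0.0005  0.0032  0.0021]
[328.1248 429.2259]
[326.9119 504.7923]
```

View pics/w2.png

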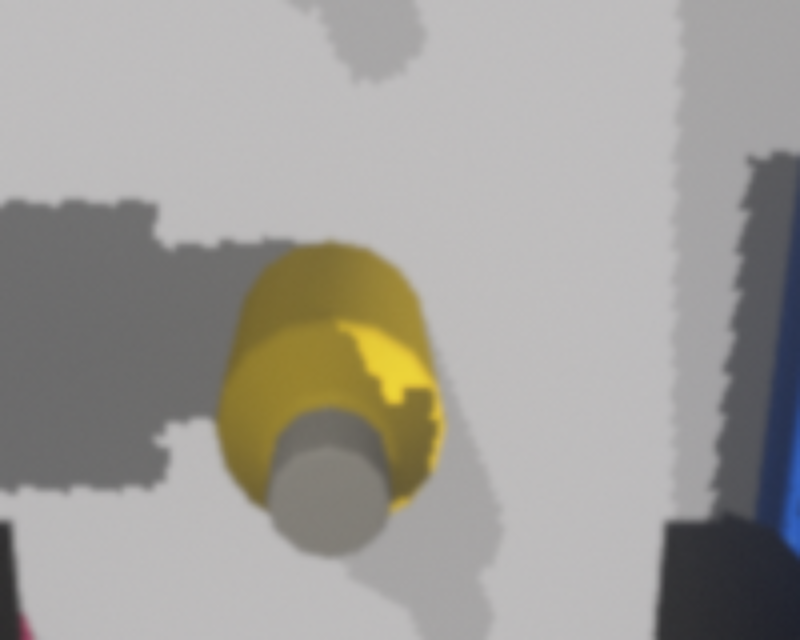

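Emit:
arm_command(
  deltas=[
    {"dx": 0.001, "dy": 0.03, "dz": -0.0025, "wx": 0, "wy": 0, "wz": 0},
    {"dx": 0.001, "dy": 0.06, "dz": -0.0025, "wx": 0, "wy": 0, "wz": 0},
    {"dx": 0.001, "dy": 0.083, "dz": -0.0025, "wx": 0, "wy": 0, "wz": 0},
    {"dx": 0.001, "dy": 0.083, "dz": -0.0025, "wx": 0, "wy": 0, "wz": 0},
    {"dx": 0.001, "dy": 0.083, "dz": -0.0025, "wx": 0, "wy": 0, "wz": 0},
  ],
)

```text
clock: 2.25
tool_pos: [0.4646, 0.1266, 0.1948]
eef_rot: [0.702, 0.087, -0.087, -0.702]
contact_force: [-0.2, -0.5, 0.5]
opening: 0.997
```

Emit:
arm_command(
  deltas=[
    {"dx": 0, "dy": 0, "dz": 0, "wx": 0, "wy": 0, "wz": 0},
    {"dx": 0, "dy": 0, "dz": 0, "wx": 0, "wy": 0, "wz": 0},
    {"dx": 0, "dy": 0, "dz": 0, "wx": 0, "wy": 0, "wz": 0},
    {"dx": 0, "dy": 0, "dz": 0, "wx": 0, "wy": 0, "wz": 0},
    {"dx": 0, "dy": 0, "dz": 0, "wx": 0, "wy": 0, "wz": 0},
  ],
  claw=-1,
  grip_force=20,
)

```text
clock: 2.75
tool_pos: [0.4647, 0.1262, 0.1946]
eef_rot: [-0.702, -0.087, 0.086, 0.702]
contact_force: [-0.4, 0.8, 0.3]
opening: 0.57
```

Emit:
arm_command(
  deltas=[
    {"dx": 0, "dy": 0, "dz": 0, "wx": 0, "wy": 0, "wz": 0},
    {"dx": 0, "dy": 0, "dz": 0, "wx": 0, "wy": 0, "wz": 0},
    {"dx": 0, "dy": 0, "dz": 0, "wx": 0, "wy": 0, "wz": 0},
    {"dx": 0, "dy": 0, "dz": 0, "wx": 0, "wy": 0, "wz": 0},
    {"dx": 0, "dy": 0, "dz": 0, "wx": 0, "wy": 0, "wz": 0},
  ],
)

```text
clock: 3.25
tool_pos: [0.4646, 0.1264, 0.1944]
eef_rot: [-0.702, -0.087, 0.087, 0.702]
contact_force: [-0.5, 1.0, 3.0]
opening: 0.471
```

```bash
python3 - <<'E'
from h import *
goal(.4314,.2695,.12,104)
E
```

```text
t 3.25 grasp [0.4646 0.1264 0.0474] yaw 104.1 F [-0.5044  0.9928  3.0277] op 0.471
need yaw -0.1 shift share [ 0.0027 -0.0726  0.1469] turn share [-0.0004  0.0021  0.0004]
```

Emit:
arm_command(
  deltas=[
    {"dx": 0, "dy": -0.02, "dz": 0, "wx": 0, "wy": 0, "wz": 0},
    {"dx": 0, "dy": -0.05, "dz": 0, "wx": 0, "wy": 0, "wz": 0},
    {"dx": 0.001, "dy": -0.073, "dz": 0.03, "wx": 0, "wy": 0, "wz": 0},
    {"dx": 0.002, "dy": -0.073, "dz": 0.07, "wx": 0, "wy": 0, "wz": 0},
    {"dx": 0.003, "dy": -0.073, "dz": 0.11, "wx": 0, "wy": 0, "wz": 0},
  ],
)

```text
clock: 3.75
tool_pos: [0.4409, 0.2341, 0.2679]
eef_rot: [-0.702, -0.086, 0.085, 0.702]
contact_force: [0.9, 0.7, -2.0]
opening: 0.471
```

Emit:
arm_command(
  deltas=[
    {"dx": 0, "dy": 0, "dz": 0.025, "wx": 0, "wy": 0, "wz": 0},
    {"dx": 0, "dy": 0, "dz": 0.037, "wx": 0, "wy": 0, "wz": 0},
    {"dx": 0, "dy": 0, "dz": 0.037, "wx": 0, "wy": 0, "wz": 0},
    {"dx": 0, "dy": 0, "dz": 0.037, "wx": 0, "wy": 0, "wz": 0},
    {"dx": 0, "dy": 0, "dz": 0.037, "wx": 0, "wy": 0, "wz": 0},
  ],
)

```text
clock: 4.25
tool_pos: [0.4323, 0.2674, 0.267]
eef_rot: [0.703, 0.085, -0.086, -0.701]
contact_force: [0.5, -0.8, -1.3]
opening: 0.47
```

```bash
python3 - <<'E'
from h import *
goal(.4314,.2695,.0525,104)
E
```

```text
t 4.25 grasp [0.4323 0.267  0.12  ] yaw 103.9 F [ 0.5395 -0.7559 -1.2665] op 0.47
need yaw 0.1 shift share [-0.0003  0.0675  0.0025] turn share [ 0.0029 -0.0019 -0.0012]
```

Emit:
arm_command(
  deltas=[
    {"dx": 0, "dy": 0.025, "dz": 0.0025, "wx": 0, "wy": 0, "wz": 0},
    {"dx": 0, "dy": 0.045, "dz": 0.0025, "wx": 0, "wy": 0, "wz": 0},
    {"dx": 0, "dy": 0.058, "dz": 0.0025, "wx": 0, "wy": 0, "wz": 0},
    {"dx": 0, "dy": 0.064, "dz": 0.0025, "wx": 0, "wy": 0, "wz": 0},
    {"dx": 0, "dy": 0.0675, "dz": 0.0025, "wx": 0, "wy": 0, "wz": 0},
  ],
)

```text
clock: 4.75
tool_pos: [0.4315, 0.271, 0.1994]
eef_rot: [0.702, 0.086, -0.086, -0.701]
contact_force: [-0.1, 0.2, -0.5]
opening: 0.471
```

```bash
python3 - <<'E'
from h import *
goal(.4314,.2695,.0525,104)
E
```

```text
t 4.75 grasp [0.4314 0.2708 0.0524] yaw 104.0 F [-0.0527  0.243  -0.5287] op 0.471
need yaw 0.0 shift share [-0.0004 -0.0001 -0.0014] turn share [ 0.0013 -0.     -0.0008]
```

Emit:
arm_command(
  deltas=[
    {"dx": 0, "dy": 0.001, "dz": 0, "wx": 0, "wy": 0, "wz": 0},
    {"dx": 0, "dy": 0.001, "dz": 0, "wx": 0, "wy": 0, "wz": 0},
    {"dx": 0, "dy": 0.001, "dz": 0, "wx": 0, "wy": 0, "wz": 0},
    {"dx": 0, "dy": 0.001, "dz": 0, "wx": 0, "wy": 0, "wz": 0},
    {"dx": 0, "dy": 0.001, "dz": 0, "wx": 0, "wy": 0, "wz": 0},
  ],
)

```text
clock: 5.25
tool_pos: [0.4312, 0.272, 0.1991]
eef_rot: [-0.702, -0.087, 0.087, 0.702]
contact_force: [0.4, 0.7, -1.8]
opening: 0.466
```

Emit:
arm_command(
  deltas=[
    {"dx": 0, "dy": 0, "dz": 0, "wx": 0, "wy": 0, "wz": 0},
    {"dx": 0, "dy": 0, "dz": 0, "wx": 0, "wy": 0, "wz": 0},
    {"dx": 0, "dy": 0, "dz": 0, "wx": 0, "wy": 0, "wz": 0},
    {"dx": 0, "dy": 0, "dz": 0, "wx": 0, "wy": 0, "wz": 0},
    {"dx": 0, "dy": 0, "dz": 0, "wx": 0, "wy": 0, "wz": 0},
  ],
  claw=0.6,
)

```text
clock: 5.75
tool_pos: [0.4311, 0.272, 0.1988]
eef_rot: [-0.702, -0.087, 0.087, 0.702]
contact_force: [-0.2, 0.3, 0.2]
opening: 0.801
```

Emit:
arm_command(
  deltas=[
    {"dx": 0, "dy": -0.03, "dz": 0, "wx": 0, "wy": 0, "wz": 0},
    {"dx": 0, "dy": -0.07, "dz": 0, "wx": 0, "wy": 0, "wz": 0},
    {"dx": 0, "dy": -0.12, "dz": 0, "wx": 0, "wy": 0, "wz": 0},
    {"dx": 0, "dy": -0.14, "dz": 0, "wx": 0, "wy": 0, "wz": 0},
    {"dx": 0, "dy": -0.14, "dz": 0, "wx": 0, "wy": 0, "wz": 0},
  ],
)

```text
clock: 6.25
tool_pos: [0.4318, 0.2724, 0.3418]
eef_rot: [-0.701, -0.088, 0.084, 0.703]
contact_force: [-0.2, 0.1, -0.6]
opening: 0.803
```

```bash
python3 - <<'E'
from h import *
from plant import r
import cv2
goal(.443,-.118,.16,104)
cv2.imwrite("pics/s1.png",r.snapshot("side")[:,:,::-1])
E
```

```text
t 6.25 grasp [0.4326 0.273  0.1948] yaw 104.0 F [-0.1942  0.0975 -0.5668] op 0.803
need yaw -0.0 shift share [-0.0841  0.0333 -0.3816] turn share [-0.0033  0.001   0.0075]
```

View pics/s1.png

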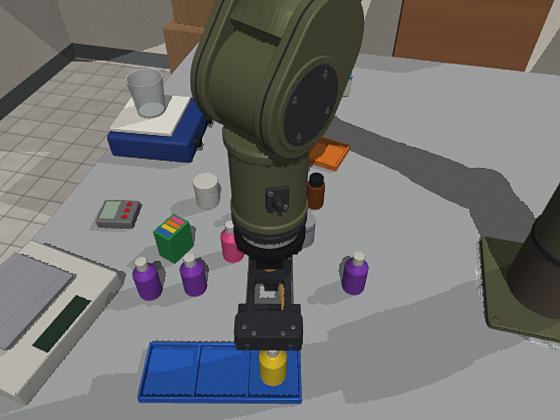

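The yellow bottle stands upright in the near compartment (pixel 273,365). Next is amber.

Emit:
arm_command(
  deltas=[
    {"dx": -0.055, "dy": 0, "dz": -0.245, "wx": 0, "wy": 0, "wz": 0},
    {"dx": -0.055, "dy": 0, "dz": -0.245, "wx": 0, "wy": 0, "wz": 0},
    {"dx": -0.055, "dy": 0, "dz": -0.245, "wx": 0, "wy": 0, "wz": 0},
    {"dx": -0.055, "dy": 0, "dz": -0.245, "wx": 0, "wy": 0, "wz": 0},
    {"dx": -0.055, "dy": 0, "dz": -0.245, "wx": 0, "wy": 0, "wz": 0},
  ],
  claw=0.7,
)

```text
clock: 6.8
tool_pos: [0.4366, 0.0201, 0.3374]
eef_rot: [-0.702, -0.086, 0.088, 0.702]
contact_force: [1.3, 0.3, -0.0]
opening: 0.85
```

Emit:
arm_command(
  deltas=[
    {"dx": -0.029, "dy": 0.035, "dz": -0.1366, "wx": 0, "wy": 0, "wz": 0},
    {"dx": -0.029, "dy": 0.035, "dz": -0.1366, "wx": 0, "wy": 0, "wz": 0},
    {"dx": -0.029, "dy": 0.035, "dz": -0.1366, "wx": 0, "wy": 0, "wz": 0},
    {"dx": -0.029, "dy": 0.035, "dz": -0.1366, "wx": 0, "wy": 0, "wz": 0},
    {"dx": -0.029, "dy": 0.035, "dz": -0.1366, "wx": 0, "wy": 0, "wz": 0},
  ],
)

```text
clock: 7.3
tool_pos: [0.4418, -0.1183, 0.3023]
eef_rot: [-0.701, -0.085, 0.087, 0.702]
contact_force: [-0.2, 2.0, -0.7]
opening: 0.848
```

```bash
python3 - <<'E'
from h import *
from plant import r
import cv2
goal(.443,-.118,.048,104)
c=r.get_calibration("wrist")
a=r.snapshot("wrist");cv2.imwrite("pics/w3.png",cv2.resize(a[120:280,200:400],None,fx=4,fy=4)[:,:,::-1])
goal(.443,-.118,.048,104)
print((proj(c,[.443,-.118,.078])-[200,120])*4)
E
```

```text
t 7.3 grasp [ 0.4413 -0.1181  0.1553] yaw 103.9 F [-0.182   2.0095 -0.7115] op 0.848
need yaw 0.1 shift share [ 0.0015  0.1073 -0.0002] turn share [-0.0021 -0.0015 -0.0034]
t 7.35 grasp [ 0.4418 -0.1167  0.1559] yaw 104.1 F [-0.3132 -0.4036 -0.1179] op 0.847
need yaw -0.1 shift share [ 0.0007  0.1079 -0.0015] turn share [-0.0024  0.0024 -0.0019]
[340.9148 425.4116]
```

View pics/w3.png

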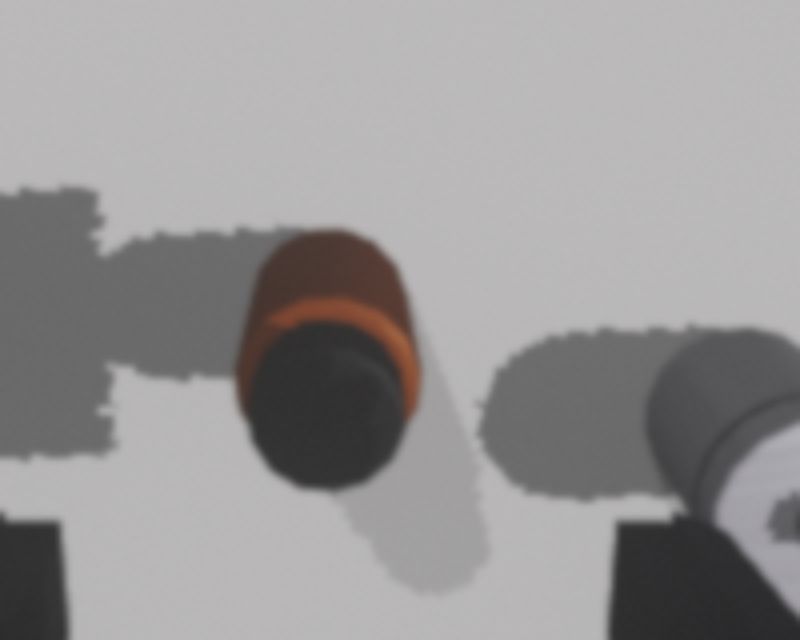

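Emit:
arm_command(
  deltas=[
    {"dx": 0, "dy": 0.04, "dz": -0.0035, "wx": 0, "wy": 0, "wz": 0},
    {"dx": 0, "dy": 0.04, "dz": -0.0035, "wx": 0, "wy": 0, "wz": 0},
    {"dx": 0, "dy": 0.04, "dz": -0.0035, "wx": 0, "wy": 0, "wz": 0},
    {"dx": 0, "dy": 0.04, "dz": -0.0035, "wx": 0, "wy": 0, "wz": 0},
    {"dx": 0, "dy": 0.04, "dz": -0.0035, "wx": 0, "wy": 0, "wz": 0},
  ],
)

```text
clock: 7.85
tool_pos: [0.4437, -0.1204, 0.265]
eef_rot: [0.702, 0.088, -0.086, -0.702]
contact_force: [-0.2, -0.5, 0.0]
opening: 0.852
```

```bash
python3 - <<'E'
from h import *
from plant import r
import cv2
goal(.4415,-.1193,.048,104)
c=r.get_calibration("wrist")
a=r.snapshot("wrist");cv2.imwrite("pics/w4.png",cv2.resize(a[120:280,200:400],None,fx=4,fy=4)[:,:,::-1])
print((proj(c,[.4415,-.1193,.078])-[200,120])*4)
E
```

```text
t 7.85 grasp [ 0.444  -0.1204  0.118 ] yaw 104.1 F [-0.2288 -0.494   0.0116] op 0.852
need yaw -0.1 shift share [-0.002   0.07    0.0016] turn share [0.0006 0.0031 0.0026]
[355.2405 495.6508]
```

View pics/w4.png

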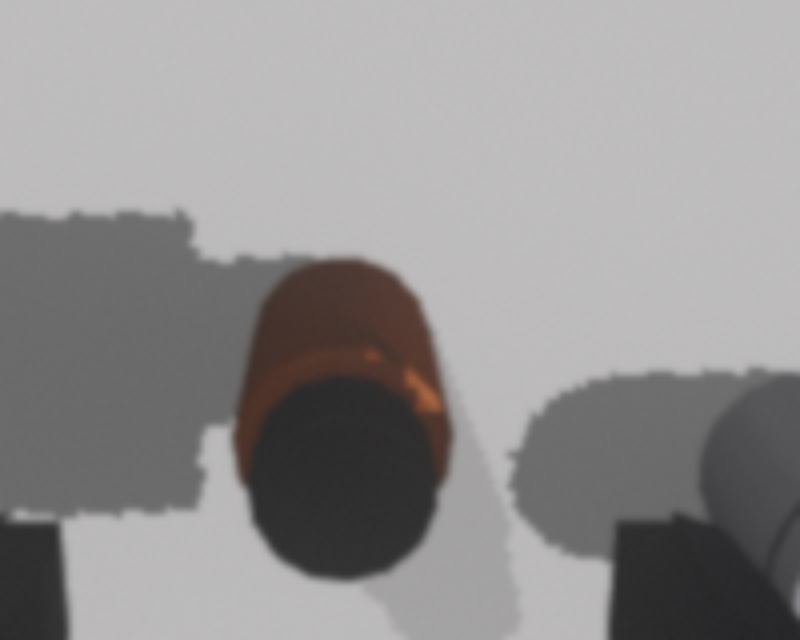

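Emit:
arm_command(
  deltas=[
    {"dx": -0.0035, "dy": 0.03, "dz": 0.001, "wx": 0, "wy": 0, "wz": 0},
    {"dx": -0.0035, "dy": 0.055, "dz": 0.001, "wx": 0, "wy": 0, "wz": 0},
    {"dx": -0.0035, "dy": 0.07, "dz": 0.001, "wx": 0, "wy": 0, "wz": 0},
    {"dx": -0.0035, "dy": 0.07, "dz": 0.001, "wx": 0, "wy": 0, "wz": 0},
    {"dx": -0.0035, "dy": 0.07, "dz": 0.001, "wx": 0, "wy": 0, "wz": 0},
  ],
)

```text
clock: 8.4
tool_pos: [0.4399, -0.1207, 0.1944]
eef_rot: [0.702, 0.087, -0.087, -0.702]
contact_force: [-0.2, -0.7, 0.4]
opening: 0.85
```

Emit:
arm_command(
  deltas=[
    {"dx": 0, "dy": 0, "dz": 0, "wx": 0, "wy": 0, "wz": 0},
    {"dx": 0, "dy": 0, "dz": 0, "wx": 0, "wy": 0, "wz": 0},
    {"dx": 0, "dy": 0, "dz": 0, "wx": 0, "wy": 0, "wz": 0},
    {"dx": 0, "dy": 0, "dz": 0, "wx": 0, "wy": 0, "wz": 0},
    {"dx": 0, "dy": 0, "dz": 0, "wx": 0, "wy": 0, "wz": 0},
  ],
  claw=-1,
  grip_force=20,
)

```text
clock: 8.9
tool_pos: [0.4397, -0.1208, 0.194]
eef_rot: [-0.702, -0.087, 0.086, 0.702]
contact_force: [0.7, 0.7, 3.0]
opening: 0.427
```

Emit:
arm_command(
  deltas=[
    {"dx": 0, "dy": 0, "dz": 0, "wx": 0, "wy": 0, "wz": 0},
    {"dx": 0, "dy": 0, "dz": 0, "wx": 0, "wy": 0, "wz": 0},
    {"dx": 0, "dy": 0, "dz": 0, "wx": 0, "wy": 0, "wz": 0},
    {"dx": 0, "dy": 0, "dz": 0, "wx": 0, "wy": 0, "wz": 0},
    {"dx": 0, "dy": 0, "dz": 0, "wx": 0, "wy": 0, "wz": 0},
  ],
)

```text
clock: 9.4
tool_pos: [0.4397, -0.1208, 0.194]
eef_rot: [0.702, 0.087, -0.087, -0.702]
contact_force: [0.3, -0.1, 6.0]
opening: 0.427
```

```bash
python3 - <<'E'
from h import *
goal(.509,.289,.19,104)
E
```

```text
t 9.4 grasp [ 0.4398 -0.1208  0.047 ] yaw 104.1 F [ 0.2863 -0.0629  5.9528] op 0.427
need yaw -0.1 shift share [ 0.167  -0.143   0.3806] turn share [0.0002 0.0019 0.0004]
```

Emit:
arm_command(
  deltas=[
    {"dx": 0, "dy": -0.02, "dz": 0, "wx": 0, "wy": 0, "wz": 0},
    {"dx": 0, "dy": -0.06, "dz": 0, "wx": 0, "wy": 0, "wz": 0},
    {"dx": 0, "dy": -0.11, "dz": 0, "wx": 0, "wy": 0, "wz": 0},
    {"dx": 0, "dy": -0.135, "dz": 0, "wx": 0, "wy": 0, "wz": 0},
    {"dx": 0.01, "dy": -0.143, "dz": 0.025, "wx": 0, "wy": 0, "wz": 0},
  ],
)

```text
clock: 9.9
tool_pos: [0.443, -0.0975, 0.3388]
eef_rot: [0.703, 0.084, -0.083, -0.701]
contact_force: [0.9, -0.2, -1.4]
opening: 0.423
```

Emit:
arm_command(
  deltas=[
    {"dx": 0.02, "dy": 0, "dz": 0.04, "wx": 0, "wy": 0, "wz": 0},
    {"dx": 0.04, "dy": 0, "dz": 0.085, "wx": 0, "wy": 0, "wz": 0},
    {"dx": 0.06, "dy": 0, "dz": 0.13, "wx": 0, "wy": 0, "wz": 0},
    {"dx": 0.08, "dy": 0, "dz": 0.175, "wx": 0, "wy": 0, "wz": 0},
    {"dx": 0.1, "dy": 0, "dz": 0.22, "wx": 0, "wy": 0, "wz": 0},
  ],
)

```text
clock: 10.4
tool_pos: [0.4866, 0.1454, 0.3364]
eef_rot: [0.702, 0.086, -0.087, -0.702]
contact_force: [0.8, 0.2, -1.4]
opening: 0.427
```

Emit:
arm_command(
  deltas=[
    {"dx": 0.02, "dy": 0, "dz": 0.04, "wx": 0, "wy": 0, "wz": 0},
    {"dx": 0.04, "dy": 0, "dz": 0.08, "wx": 0, "wy": 0, "wz": 0},
    {"dx": 0.05, "dy": 0, "dz": 0.11, "wx": 0, "wy": 0, "wz": 0},
    {"dx": 0.057, "dy": 0, "dz": 0.13, "wx": 0, "wy": 0, "wz": 0},
    {"dx": 0.057, "dy": 0, "dz": 0.135, "wx": 0, "wy": 0, "wz": 0},
  ],
)

```text
clock: 10.9
tool_pos: [0.5085, 0.2914, 0.3363]
eef_rot: [-0.701, -0.088, 0.088, 0.702]
contact_force: [-0.2, 0.1, -0.4]
opening: 0.425
```

```bash
python3 - <<'E'
from h import *
goal(.509,.289,.07,104)
E
```

```text
t 10.9 grasp [0.5084 0.2918 0.1893] yaw 104.3 F [-0.228   0.1489 -0.415 ] op 0.425
need yaw -0.3 shift share [-0.0001  0.1193 -0.0028] turn share [-0.0031  0.0067 -0.0001]
```

Emit:
arm_command(
  deltas=[
    {"dx": 0, "dy": 0.03, "dz": -0.002, "wx": 0, "wy": 0, "wz": 0},
    {"dx": 0, "dy": 0.07, "dz": -0.002, "wx": 0, "wy": 0, "wz": 0},
    {"dx": 0, "dy": 0.1, "dz": -0.002, "wx": 0, "wy": 0, "wz": 0},
    {"dx": 0, "dy": 0.119, "dz": -0.002, "wx": 0, "wy": 0, "wz": 0},
    {"dx": 0, "dy": 0.119, "dz": -0.002, "wx": 0, "wy": 0, "wz": 0},
  ],
)

```text
clock: 11.4
tool_pos: [0.5087, 0.2841, 0.215]
eef_rot: [0.703, 0.084, -0.088, -0.7]
contact_force: [-0.4, -0.5, -0.9]
opening: 0.427
```

```bash
python3 - <<'E'
from h import *
goal(.509,.289,.0515,104)
E
```

```text
t 11.4 grasp [0.5079 0.2833 0.068 ] yaw 104.0 F [-0.4436 -0.5498 -0.907 ] op 0.427
need yaw -0.0 shift share [0.0016 0.0165 0.0047] turn share [ 0.0048  0.0007 -0.008 ]
```

Emit:
arm_command(
  deltas=[
    {"dx": 0, "dy": 0.004, "dz": 0.002, "wx": 0, "wy": 0, "wz": 0},
    {"dx": 0, "dy": 0.008, "dz": 0.002, "wx": 0, "wy": 0, "wz": 0},
    {"dx": 0, "dy": 0.012, "dz": 0.002, "wx": 0, "wy": 0, "wz": 0},
    {"dx": 0, "dy": 0.0145, "dz": 0.002, "wx": 0, "wy": 0, "wz": 0},
    {"dx": 0, "dy": 0.0165, "dz": 0.002, "wx": 0, "wy": 0, "wz": 0},
  ],
)

```text
clock: 11.9
tool_pos: [0.5093, 0.2884, 0.2015]
eef_rot: [-0.702, -0.087, 0.086, 0.702]
contact_force: [0.3, -0.4, -1.0]
opening: 0.425
```

```bash
python3 - <<'E'
from h import *
goal(.509,.289,.0515,104)
E
```

```text
t 11.9 grasp [0.5094 0.2885 0.0545] yaw 104.1 F [ 0.277  -0.4237 -0.9519] op 0.425
need yaw -0.1 shift share [-0.0002  0.003   0.0006] turn share [-0.0001  0.0017  0.0006]
```

Emit:
arm_command(
  deltas=[
    {"dx": 0, "dy": 0.001, "dz": 0, "wx": 0, "wy": 0, "wz": 0},
    {"dx": 0, "dy": 0.002, "dz": 0, "wx": 0, "wy": 0, "wz": 0},
    {"dx": 0, "dy": 0.003, "dz": 0, "wx": 0, "wy": 0, "wz": 0},
    {"dx": 0, "dy": 0.003, "dz": 0, "wx": 0, "wy": 0, "wz": 0},
    {"dx": 0, "dy": 0.003, "dz": 0, "wx": 0, "wy": 0, "wz": 0},
  ],
)

```text
clock: 12.4
tool_pos: [0.5092, 0.2885, 0.1983]
eef_rot: [-0.702, -0.087, 0.087, 0.702]
contact_force: [0.1, 0.1, -1.1]
opening: 0.424
```

Emit:
arm_command(
  deltas=[
    {"dx": 0, "dy": 0, "dz": 0, "wx": 0, "wy": 0, "wz": 0},
    {"dx": 0, "dy": 0, "dz": 0, "wx": 0, "wy": 0, "wz": 0},
    {"dx": 0, "dy": 0, "dz": 0, "wx": 0, "wy": 0, "wz": 0},
    {"dx": 0, "dy": 0, "dz": 0, "wx": 0, "wy": 0, "wz": 0},
    {"dx": 0, "dy": 0, "dz": 0, "wx": 0, "wy": 0, "wz": 0},
  ],
  claw=0.6,
)

```text
clock: 12.9
tool_pos: [0.5092, 0.2885, 0.1984]
eef_rot: [-0.702, -0.087, 0.087, 0.702]
contact_force: [0.6, 0.3, 0.6]
opening: 0.798
```

Emit:
arm_command(
  deltas=[
    {"dx": 0, "dy": -0.03, "dz": 0, "wx": 0, "wy": 0, "wz": 0},
    {"dx": 0, "dy": -0.07, "dz": 0, "wx": 0, "wy": 0, "wz": 0},
    {"dx": 0, "dy": -0.12, "dz": 0, "wx": 0, "wy": 0, "wz": 0},
    {"dx": 0, "dy": -0.14, "dz": 0, "wx": 0, "wy": 0, "wz": 0},
    {"dx": 0, "dy": -0.14, "dz": 0, "wx": 0, "wy": 0, "wz": 0},
  ],
)

```text
clock: 13.4
tool_pos: [0.51, 0.2892, 0.3418]
eef_rot: [-0.701, -0.089, 0.084, 0.703]
contact_force: [0.2, 0.4, -0.5]
opening: 0.803
```

```bash
python3 - <<'E'
from h import *
from plant import r
import cv2
goal(.678,.074,.19,-18)
cv2.imwrite("pics/t2.png",r.snapshot("top")[:,:,::-1])
E
```

```text
t 13.4 grasp [0.5108 0.2898 0.1948] yaw 104.1 F [ 0.2274  0.3971 -0.5423] op 0.803
need yaw 57.9 shift share [ 0.1107  0.0048 -0.2496] turn share [ 0.0012 -1.2876  0.0091]
```

View pics/t2.png

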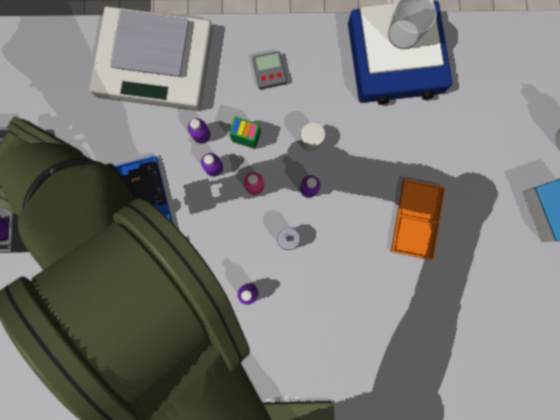

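Emit:
arm_command(
  deltas=[
    {"dx": 0.02, "dy": 0, "dz": -0.045, "wx": 0, "wy": -0.19, "wz": 0},
    {"dx": 0.04, "dy": 0, "dz": -0.09, "wx": 0, "wy": -0.38, "wz": 0},
    {"dx": 0.06, "dy": 0, "dz": -0.135, "wx": 0, "wy": -0.57, "wz": 0},
    {"dx": 0.08, "dy": 0, "dz": -0.18, "wx": 0, "wy": -0.76, "wz": 0},
    {"dx": 0.1, "dy": 0, "dz": -0.22, "wx": 0, "wy": -0.95, "wz": 0},
  ],
  claw=0.8,
)

```text
clock: 13.95
tool_pos: [0.6604, 0.0964, 0.3359]
eef_rot: [0.621, 0.337, -0.339, -0.621]
contact_force: [0.3, 0.4, 0.2]
opening: 0.901
```

```bash
python3 - <<'E'
from h import *
from plant import r
print(r.get_state()["q"])
goal(.678,.074,.14,-18)
E
```

```text
[ 0.13701756  0.90915833 -0.71653338  1.47159651  0.65704113  1.01448682
  1.82433282]
t 13.95 grasp [0.6599 0.0961 0.1889] yaw 147.1 F [0.3274 0.3908 0.171 ] op 0.901
need yaw 14.9 shift share [-0.0091  0.0489 -0.027 ] turn share [-0.0028 -0.3306 -0.004 ]
```

Emit:
arm_command(
  deltas=[
    {"dx": -0.009, "dy": 0.02, "dz": -0.027, "wx": 0, "wy": -0.17, "wz": 0},
    {"dx": -0.009, "dy": 0.049, "dz": -0.027, "wx": 0, "wy": -0.33, "wz": 0},
    {"dx": -0.009, "dy": 0.049, "dz": -0.027, "wx": 0, "wy": -0.33, "wz": 0},
    {"dx": -0.009, "dy": 0.049, "dz": -0.027, "wx": 0, "wy": -0.33, "wz": 0},
    {"dx": -0.009, "dy": 0.049, "dz": -0.027, "wx": 0, "wy": -0.33, "wz": 0},
  ],
)

```text
clock: 14.45
tool_pos: [0.6772, 0.0788, 0.2903]
eef_rot: [-0.573, -0.415, 0.414, 0.573]
contact_force: [1.1, -1.1, 1.0]
opening: 0.903
```

```bash
python3 - <<'E'
from h import *
from plant import r
import cv2
goal(.678,.074,.052,-18)
c=r.get_calibration("wrist")
a=r.snapshot("wrist");cv2.imwrite("pics/w5.png",cv2.resize(a[90:290,150:400],None,fx=3,fy=3)[:,:,::-1])
goal(.678,.074,.052,-18)
for P in [(.704,.0945),(.651,.0545),(.687,.043),(.669,.1055),(.678,.074)]:print((proj(c,[*P,.07])-[150,90])*3)
E
```

```text
t 14.45 grasp [0.6773 0.079  0.1433] yaw 161.7 F [ 1.0794 -1.139   1.0412] op 0.903
need yaw 0.3 shift share [-0.0044  0.0913 -0.0022] turn share [ 0.0005 -0.0067  0.0019]
t 14.5 grasp [0.6776 0.0789 0.1437] yaw 161.7 F [ 0.5278 -0.4237  0.3726] op 0.896
need yaw 0.3 shift share [-0.0044  0.0917 -0.002 ] turn share [ 0.0016 -0.0064  0.002 ]
[323.2022 498.0617]
[481.3587 285.7585]
[316.4504 287.2785]
[470.7397 496.2149]
[396.3798 395.0427]
```

View pics/w5.png

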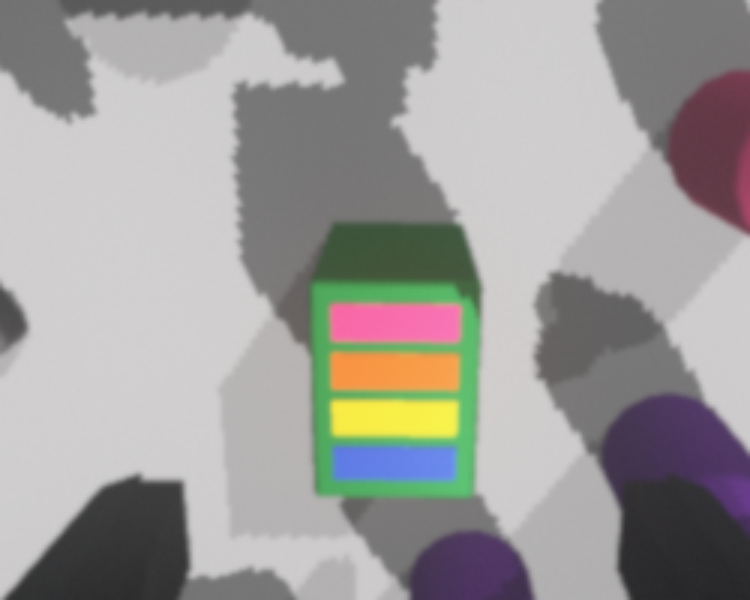

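```bash
python3 - <<'E'
from h import *
from plant import r
T=r.get_calibration("top")
b=np.array([.678,.074]); a=np.radians(-18); u=np.array([np.cos(a),np.sin(a)]); v=np.array([-u[1],u[0]])
for n,c in dict(p2=(115,217),p1=(60,75),pink=(292,297),jar=(532,117)).items():
    P=onz(T,px(c,(180,105)),.088 if n!='jar' else .062)[:2]; print(n,P,"along",(P-b)@u,"perp",(P-b)@v)
E
```

```text
p2 [0.6106891  0.14770239] along -0.08679175931077784 perp 0.04929492653215028
p1 [0.68564059 0.17575228] along -0.024176547166368918 perp 0.09913323789394855
pink [0.5676958  0.05797604] along -0.09995385298260868 perp -0.04932556346536855
jar [ 0.66680116 -0.06904476] along 0.03355253729557402 perp -0.13950428637267132
```

Emit:
arm_command(
  deltas=[
    {"dx": -0.0035, "dy": 0.025, "dz": -0.002, "wx": 0, "wy": 0, "wz": 0},
    {"dx": -0.0035, "dy": 0.05, "dz": -0.002, "wx": 0, "wy": 0, "wz": 0},
    {"dx": -0.0035, "dy": 0.07, "dz": -0.002, "wx": 0, "wy": 0, "wz": 0},
    {"dx": -0.0035, "dy": 0.08, "dz": -0.002, "wx": 0, "wy": 0, "wz": 0},
    {"dx": -0.0035, "dy": 0.088, "dz": -0.002, "wx": 0, "wy": 0, "wz": 0},
  ],
)

```text
clock: 15.0
tool_pos: [0.6783, 0.0737, 0.2011]
eef_rot: [-0.573, -0.414, 0.414, 0.573]
contact_force: [0.2, -0.2, 0.3]
opening: 0.899
```

Emit:
arm_command(
  deltas=[
    {"dx": 0, "dy": 0, "dz": 0, "wx": 0, "wy": 0, "wz": 0},
    {"dx": 0, "dy": 0, "dz": 0, "wx": 0, "wy": 0, "wz": 0},
    {"dx": 0, "dy": 0, "dz": 0, "wx": 0, "wy": 0, "wz": 0},
    {"dx": 0, "dy": 0, "dz": 0, "wx": 0, "wy": 0, "wz": 0},
    {"dx": 0, "dy": 0, "dz": 0, "wx": 0, "wy": 0, "wz": 0},
  ],
  claw=-1,
  grip_force=20,
)

```text
clock: 15.5
tool_pos: [0.6784, 0.0732, 0.2018]
eef_rot: [0.573, 0.414, -0.414, -0.573]
contact_force: [-0.4, 0.0, 0.6]
opening: 0.469
```

Emit:
arm_command(
  deltas=[
    {"dx": 0, "dy": 0, "dz": 0, "wx": 0, "wy": 0, "wz": 0},
    {"dx": 0, "dy": 0, "dz": 0, "wx": 0, "wy": 0, "wz": 0},
    {"dx": 0, "dy": 0, "dz": 0, "wx": 0, "wy": 0, "wz": 0},
    {"dx": 0, "dy": 0, "dz": 0, "wx": 0, "wy": 0, "wz": 0},
    {"dx": 0, "dy": 0, "dz": 0, "wx": 0, "wy": 0, "wz": 0},
  ],
)

```text
clock: 16.0
tool_pos: [0.6783, 0.0732, 0.2017]
eef_rot: [0.573, 0.414, -0.414, -0.573]
contact_force: [-1.7, -0.3, 4.4]
opening: 0.45
```

```bash
python3 - <<'E'
from h import *
goal(.5866,.3085,.2,14)
E
```

```text
t 16.0 grasp [0.6784 0.0732 0.0547] yaw 161.7 F [-1.6828 -0.3296  4.3948] op 0.45
need yaw 32.3 shift share [ 0.1946 -0.1453  0.161 ] turn share [ 0.0007 -0.7183  0.0001]
```

Emit:
arm_command(
  deltas=[
    {"dx": 0, "dy": -0.02, "dz": 0, "wx": 0, "wy": 0, "wz": 0},
    {"dx": 0, "dy": -0.06, "dz": 0, "wx": 0, "wy": 0, "wz": 0},
    {"dx": 0, "dy": -0.105, "dz": 0, "wx": 0, "wy": 0, "wz": 0},
    {"dx": 0, "dy": -0.135, "dz": 0, "wx": 0, "wy": 0, "wz": 0},
    {"dx": 0.02, "dy": -0.145, "dz": 0.015, "wx": 0, "wy": -0.1, "wz": 0},
  ],
)

```text
clock: 16.5
tool_pos: [0.6723, 0.0936, 0.351]
eef_rot: [0.56, 0.436, -0.433, -0.556]
contact_force: [0.3, -0.7, -1.2]
opening: 0.457
```

```bash
python3 - <<'E'
from h import *
goal(.5866,.3085,.2,14)
E
```

```text
t 16.5 grasp [0.6734 0.0934 0.204 ] yaw 165.9 F [ 0.3042 -0.7308 -1.1757] op 0.457
need yaw 28.1 shift share [0.1875 0.003  0.1356] turn share [ 0.0096 -0.6251 -0.002 ]
```

Emit:
arm_command(
  deltas=[
    {"dx": 0.035, "dy": 0.001, "dz": 0.025, "wx": 0, "wy": -0.12, "wz": 0},
    {"dx": 0.072, "dy": 0.001, "dz": 0.052, "wx": 0, "wy": -0.25, "wz": 0},
    {"dx": 0.11, "dy": 0.001, "dz": 0.08, "wx": 0, "wy": -0.38, "wz": 0},
    {"dx": 0.145, "dy": 0.001, "dz": 0.105, "wx": 0, "wy": -0.5, "wz": 0},
    {"dx": 0.17, "dy": 0.001, "dz": 0.123, "wx": 0, "wy": -0.6, "wz": 0},
  ],
)

```text
clock: 17.0
tool_pos: [0.5893, 0.2946, 0.3466]
eef_rot: [0.437, 0.556, -0.555, -0.438]
contact_force: [0.9, 0.3, -0.1]
opening: 0.454
```

Emit:
arm_command(
  deltas=[
    {"dx": 0, "dy": 0, "dz": 0, "wx": 0, "wy": 0, "wz": 0},
    {"dx": 0, "dy": 0, "dz": 0, "wx": 0, "wy": 0, "wz": 0},
    {"dx": 0, "dy": 0, "dz": 0, "wx": 0, "wy": 0, "wz": 0},
    {"dx": 0, "dy": 0, "dz": 0, "wx": 0, "wy": 0, "wz": 0},
    {"dx": 0, "dy": 0, "dz": 0, "wx": 0, "wy": 0, "wz": 0},
  ],
)

```text
clock: 17.5
tool_pos: [0.5921, 0.29, 0.3453]
eef_rot: [-0.44, -0.553, 0.554, 0.44]
contact_force: [-0.2, -0.2, 0.1]
opening: 0.451
```

```bash
python3 - <<'E'
from h import *
from plant import r
import cv2
goal(.5866,.3085,.08,14)
print(r.get_state()["q"])
c=r.get_calibration("wrist")
a=r.snapshot("wrist");cv2.imwrite("pics/w6.png",a[:,:,::-1])
e=np.radians(14.1); X=np.array([np.cos(e),np.sin(e)]);Y=np.array([-X[1],X[0]])
for s in(1,-1):
  for t in(1,-1): print(proj(c,[*(np.array([.509,.2892])+s*.122*X+t*.046*Y),.016]))
E
```

```text
t 17.5 grasp [0.5921 0.2899 0.1983] yaw -166.9 F [-0.2421 -0.177   0.0659] op 0.451
need yaw 0.9 shift share [0.0194 0.1183 0.0012] turn share [ 0.     -0.0211 -0.0009]
[-0.098   0.9374 -0.8882  1.4897  0.7814  1.0946  2.215 ]
[249.0088 243.9965]
[244.0923 163.7262]
[464.613  240.5495]
[480.2693 159.571 ]
```

View pics/w6.png

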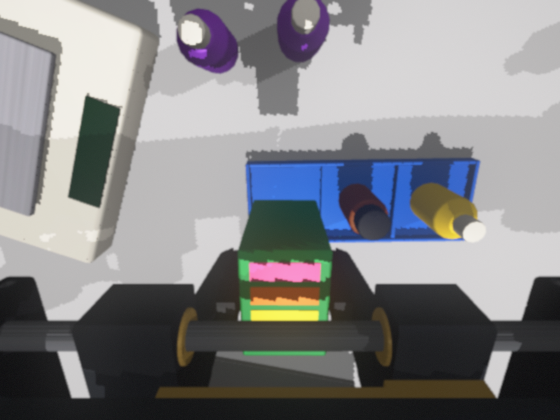

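Emit:
arm_command(
  deltas=[
    {"dx": 0.019, "dy": 0.03, "dz": 0.001, "wx": 0, "wy": -0.02, "wz": 0},
    {"dx": 0.019, "dy": 0.06, "dz": 0.001, "wx": 0, "wy": -0.02, "wz": 0},
    {"dx": 0.019, "dy": 0.09, "dz": 0.001, "wx": 0, "wy": -0.02, "wz": 0},
    {"dx": 0.019, "dy": 0.11, "dz": 0.001, "wx": 0, "wy": -0.02, "wz": 0},
    {"dx": 0.019, "dy": 0.118, "dz": 0.001, "wx": 0, "wy": -0.02, "wz": 0},
  ],
)

```text
clock: 18.05
tool_pos: [0.5859, 0.3086, 0.2251]
eef_rot: [-0.435, -0.556, 0.559, 0.435]
contact_force: [0.2, -1.2, 0.8]
opening: 0.454
```

```bash
python3 - <<'E'
from h import *
goal(.5866,.3085,.059,14)
E
```

```text
t 18.05 grasp [0.5856 0.3083 0.0781] yaw -165.9 F [ 0.2003 -1.1897  0.8448] op 0.454
need yaw -0.1 shift share [-0.0003  0.0191 -0.0007] turn share [-0.0035  0.0012 -0.0019]
```

Emit:
arm_command(
  deltas=[
    {"dx": 0, "dy": 0.005, "dz": 0, "wx": 0, "wy": 0, "wz": 0},
    {"dx": 0, "dy": 0.01, "dz": 0, "wx": 0, "wy": 0, "wz": 0},
    {"dx": 0, "dy": 0.014, "dz": 0, "wx": 0, "wy": 0, "wz": 0},
    {"dx": 0, "dy": 0.016, "dz": 0, "wx": 0, "wy": 0, "wz": 0},
    {"dx": 0, "dy": 0.017, "dz": 0, "wx": 0, "wy": 0, "wz": 0},
  ],
)

```text
clock: 18.55
tool_pos: [0.5862, 0.3096, 0.2107]
eef_rot: [0.435, 0.558, -0.557, -0.435]
contact_force: [-0.7, -0.2, -0.5]
opening: 0.453
```

```bash
python3 - <<'E'
from h import *
goal(.5866,.3085,.059,14)
E
```

```text
t 18.55 grasp [0.5863 0.3097 0.0637] yaw -165.9 F [-0.7294 -0.2324 -0.4773] op 0.453
need yaw -0.1 shift share [-0.0012  0.0047 -0.0001] turn share [0.0008 0.0017 0.0002]
```

Emit:
arm_command(
  deltas=[
    {"dx": 0, "dy": 0.002, "dz": 0, "wx": 0, "wy": 0, "wz": 0},
    {"dx": 0, "dy": 0.004, "dz": 0, "wx": 0, "wy": 0, "wz": 0},
    {"dx": 0, "dy": 0.0045, "dz": 0, "wx": 0, "wy": 0, "wz": 0},
    {"dx": 0, "dy": 0.0045, "dz": 0, "wx": 0, "wy": 0, "wz": 0},
    {"dx": 0, "dy": 0.0045, "dz": 0, "wx": 0, "wy": 0, "wz": 0},
  ],
)

```text
clock: 19.05
tool_pos: [0.5861, 0.3096, 0.2058]
eef_rot: [0.435, 0.558, -0.557, -0.435]
contact_force: [0.1, 1.3, -0.6]
opening: 0.452
```

Emit:
arm_command(
  deltas=[
    {"dx": 0, "dy": 0, "dz": 0, "wx": 0, "wy": 0, "wz": 0},
    {"dx": 0, "dy": 0, "dz": 0, "wx": 0, "wy": 0, "wz": 0},
    {"dx": 0, "dy": 0, "dz": 0, "wx": 0, "wy": 0, "wz": 0},
    {"dx": 0, "dy": 0, "dz": 0, "wx": 0, "wy": 0, "wz": 0},
    {"dx": 0, "dy": 0, "dz": 0, "wx": 0, "wy": 0, "wz": 0},
  ],
  claw=0.3,
)

```text
clock: 19.55
tool_pos: [0.5861, 0.3096, 0.2058]
eef_rot: [0.435, 0.558, -0.557, -0.435]
contact_force: [0.2, -0.9, 0.2]
opening: 0.651
```

Emit:
arm_command(
  deltas=[
    {"dx": 0, "dy": -0.03, "dz": 0, "wx": 0, "wy": 0, "wz": 0},
    {"dx": 0, "dy": -0.07, "dz": 0, "wx": 0, "wy": 0, "wz": 0},
    {"dx": 0, "dy": -0.12, "dz": 0, "wx": 0, "wy": 0, "wz": 0},
    {"dx": 0, "dy": -0.14, "dz": 0, "wx": 0, "wy": 0, "wz": 0},
    {"dx": 0, "dy": -0.14, "dz": 0, "wx": 0, "wy": 0, "wz": 0},
  ],
)

```text
clock: 20.05
tool_pos: [0.5866, 0.3107, 0.35]
eef_rot: [0.436, 0.56, -0.555, -0.434]
contact_force: [-0.2, -0.3, -0.1]
opening: 0.652
```

```bash
python3 - <<'E'
from h import *
from plant import r
import cv2
goal(.5584,-.0615,.18,77.4)
cv2.imwrite("pics/s3.png",r.snapshot("side")[:,:,::-1])
E
```

```text
t 20.05 grasp [0.5874 0.3114 0.203 ] yaw -165.9 F [-0.2075 -0.3254 -0.057 ] op 0.652
need yaw 63.3 shift share [-0.3543  0.0211  0.1179] turn share [ 0.0096 -1.4073 -0.001 ]
```

View pics/s3.png

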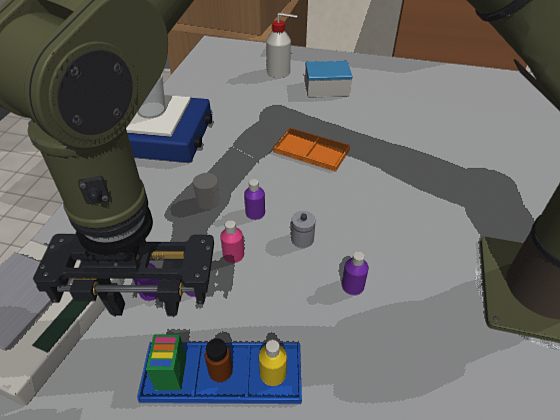

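Emit:
arm_command(
  deltas=[
    {"dx": -0.038, "dy": 0, "dz": 0.013, "wx": 0, "wy": 0.19, "wz": 0},
    {"dx": -0.076, "dy": 0, "dz": 0.025, "wx": 0, "wy": 0.38, "wz": 0},
    {"dx": -0.115, "dy": 0, "dz": 0.038, "wx": 0, "wy": 0.57, "wz": 0},
    {"dx": -0.15, "dy": 0, "dz": 0.05, "wx": 0, "wy": 0.76, "wz": 0},
    {"dx": -0.19, "dy": 0, "dz": 0.063, "wx": 0, "wy": 0.95, "wz": 0},
  ],
  claw=0.7,
)

```text
clock: 20.6
tool_pos: [0.5704, 0.1083, 0.344]
eef_rot: [-0.609, -0.358, 0.36, 0.61]
contact_force: [1.1, -0.3, -0.2]
opening: 0.852
```

```bash
python3 - <<'E'
from h import *
goal(.5584,-.0615,.18,77.4)
E
```

```text
t 20.6 grasp [0.5699 0.1083 0.197 ] yaw 151.0 F [ 1.1473 -0.342  -0.2151] op 0.852
need yaw -73.6 shift share [-0.1543  0.0171 -0.0718] turn share [-0.0011  1.6361 -0.0041]
```

Emit:
arm_command(
  deltas=[
    {"dx": -0.03, "dy": 0, "dz": -0.014, "wx": 0, "wy": 0.19, "wz": 0},
    {"dx": -0.065, "dy": 0, "dz": -0.028, "wx": 0, "wy": 0.38, "wz": 0},
    {"dx": -0.1, "dy": 0, "dz": -0.045, "wx": 0, "wy": 0.57, "wz": 0},
    {"dx": -0.13, "dy": 0, "dz": -0.06, "wx": 0, "wy": 0.76, "wz": 0},
    {"dx": -0.15, "dy": 0, "dz": -0.07, "wx": 0, "wy": 0.95, "wz": 0},
  ],
)

```text
clock: 21.1
tool_pos: [0.5596, -0.059, 0.3438]
eef_rot: [0.699, 0.109, -0.112, -0.698]
contact_force: [0.5, -0.1, 0.2]
opening: 0.853
```

```bash
python3 - <<'E'
from h import *
goal(.5584,-.0615,.14,77.4)
E
```

```text
t 21.1 grasp [ 0.559  -0.0592  0.1968] yaw 108.0 F [ 0.4955 -0.0681  0.1891] op 0.853
need yaw -30.6 shift share [-0.0017  0.0568 -0.002 ] turn share [ 0.0022  0.6807 -0.0055]
```

Emit:
arm_command(
  deltas=[
    {"dx": -0.001, "dy": 0.015, "dz": 0.002, "wx": 0, "wy": 0.19, "wz": 0},
    {"dx": -0.001, "dy": 0.035, "dz": 0.002, "wx": 0, "wy": 0.38, "wz": 0},
    {"dx": -0.001, "dy": 0.05, "dz": 0.002, "wx": 0, "wy": 0.57, "wz": 0},
    {"dx": -0.001, "dy": 0.057, "dz": 0.002, "wx": 0, "wy": 0.68, "wz": 0},
    {"dx": -0.001, "dy": 0.057, "dz": 0.002, "wx": 0, "wy": 0.68, "wz": 0},
  ],
)

```text
clock: 21.6
tool_pos: [0.5579, -0.0538, 0.2863]
eef_rot: [0.704, -0.076, 0.072, -0.703]
contact_force: [-0.4, -0.5, -0.6]
opening: 0.847
```

Emit:
arm_command(
  deltas=[
    {"dx": 0, "dy": 0, "dz": 0, "wx": 0, "wy": 0, "wz": 0},
    {"dx": 0, "dy": 0, "dz": 0, "wx": 0, "wy": 0, "wz": 0},
    {"dx": 0, "dy": 0, "dz": 0, "wx": 0, "wy": 0, "wz": 0},
    {"dx": 0, "dy": 0, "dz": 0, "wx": 0, "wy": 0, "wz": 0},
    {"dx": 0, "dy": 0, "dz": 0, "wx": 0, "wy": 0, "wz": 0},
  ],
)

```text
clock: 22.1
tool_pos: [0.5592, -0.0538, 0.289]
eef_rot: [-0.703, 0.074, -0.074, 0.703]
contact_force: [-0.1, 0.1, 0.0]
opening: 0.851
```

```bash
python3 - <<'E'
from h import *
from plant import r
import cv2
goal(.5584,-.0615,.048,77.4)
c=r.get_calibration("wrist")
a=r.snapshot("wrist");cv2.imwrite("pics/w7.png",a[:,:,::-1])
print(proj(c,[.5584,-.0615,.088]))
E
```

```text
t 22.1 grasp [ 0.5592 -0.0538  0.142 ] yaw 78.0 F [-0.144   0.1203  0.0467] op 0.851
need yaw -0.6 shift share [ 0.0008  0.094  -0.0077] turn share [-0.0003  0.0131  0.0006]
[273.9433 237.7993]
```

View pics/w7.png

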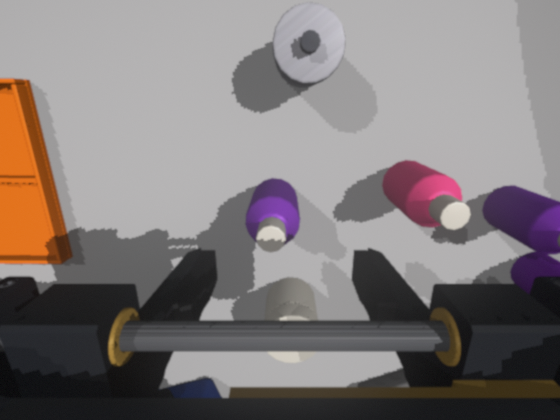

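Emit:
arm_command(
  deltas=[
    {"dx": -0.0005, "dy": 0.025, "dz": -0.0087, "wx": 0, "wy": 0.013, "wz": 0},
    {"dx": -0.0005, "dy": 0.05, "dz": -0.0087, "wx": 0, "wy": 0.013, "wz": 0},
    {"dx": -0.0005, "dy": 0.075, "dz": -0.0087, "wx": 0, "wy": 0.013, "wz": 0},
    {"dx": -0.0005, "dy": 0.09, "dz": -0.0087, "wx": 0, "wy": 0.013, "wz": 0},
    {"dx": -0.0005, "dy": 0.094, "dz": -0.0087, "wx": 0, "wy": 0.013, "wz": 0},
  ],
)

```text
clock: 22.65
tool_pos: [0.5563, -0.062, 0.1933]
eef_rot: [0.703, -0.078, 0.077, -0.703]
contact_force: [-0.1, 0.5, -0.6]
opening: 0.848
```

Emit:
arm_command(
  deltas=[
    {"dx": 0, "dy": 0, "dz": 0, "wx": 0, "wy": 0, "wz": 0},
    {"dx": 0, "dy": 0, "dz": 0, "wx": 0, "wy": 0, "wz": 0},
    {"dx": 0, "dy": 0, "dz": 0, "wx": 0, "wy": 0, "wz": 0},
    {"dx": 0, "dy": 0, "dz": 0, "wx": 0, "wy": 0, "wz": 0},
    {"dx": 0, "dy": 0, "dz": 0, "wx": 0, "wy": 0, "wz": 0},
  ],
  claw=-1,
  grip_force=20,
)

```text
clock: 23.15
tool_pos: [0.557, -0.0621, 0.1955]
eef_rot: [-0.703, 0.077, -0.078, 0.703]
contact_force: [-0.3, -0.1, 2.4]
opening: 0.467
```

Emit:
arm_command(
  deltas=[
    {"dx": 0, "dy": 0, "dz": 0, "wx": 0, "wy": 0, "wz": 0},
    {"dx": 0, "dy": 0, "dz": 0, "wx": 0, "wy": 0, "wz": 0},
    {"dx": 0, "dy": 0, "dz": 0, "wx": 0, "wy": 0, "wz": 0},
    {"dx": 0, "dy": 0, "dz": 0, "wx": 0, "wy": 0, "wz": 0},
    {"dx": 0, "dy": 0, "dz": 0, "wx": 0, "wy": 0, "wz": 0},
  ],
)

```text
clock: 23.65
tool_pos: [0.5571, -0.0621, 0.1955]
eef_rot: [0.703, -0.077, 0.078, -0.703]
contact_force: [-1.0, 0.4, 6.5]
opening: 0.47
```

```bash
python3 - <<'E'
from h import *
goal(.5254,-.3074,.12,77.4)
E
```

```text
t 23.65 grasp [ 0.5572 -0.0622  0.0485] yaw 77.4 F [-0.9881  0.4087  6.4626] op 0.47
need yaw 0.0 shift share [ 0.0227 -0.0715 -0.2463] turn share [-0.0001 -0.0002  0.0014]
```

Emit:
arm_command(
  deltas=[
    {"dx": 0, "dy": -0.02, "dz": 0, "wx": 0, "wy": 0, "wz": 0},
    {"dx": 0, "dy": -0.055, "dz": 0, "wx": 0, "wy": 0, "wz": 0},
    {"dx": 0.002, "dy": -0.072, "dz": -0.03, "wx": 0, "wy": 0, "wz": 0},
    {"dx": 0.006, "dy": -0.072, "dz": -0.07, "wx": 0, "wy": 0, "wz": 0},
    {"dx": 0.01, "dy": -0.072, "dz": -0.11, "wx": 0, "wy": 0, "wz": 0},
  ],
)

```text
clock: 24.15
tool_pos: [0.5425, -0.1724, 0.2675]
eef_rot: [0.703, -0.077, 0.077, -0.703]
contact_force: [1.0, -0.2, -0.2]
opening: 0.475
```

Emit:
arm_command(
  deltas=[
    {"dx": 0.004, "dy": 0, "dz": -0.04, "wx": 0, "wy": 0, "wz": 0},
    {"dx": 0.008, "dy": 0, "dz": -0.08, "wx": 0, "wy": 0, "wz": 0},
    {"dx": 0.011, "dy": 0, "dz": -0.11, "wx": 0, "wy": 0, "wz": 0},
    {"dx": 0.013, "dy": 0, "dz": -0.13, "wx": 0, "wy": 0, "wz": 0},
    {"dx": 0.013, "dy": 0, "dz": -0.136, "wx": 0, "wy": 0, "wz": 0},
  ],
)

```text
clock: 24.65
tool_pos: [0.5242, -0.3104, 0.2662]
eef_rot: [0.703, -0.08, 0.079, -0.702]
contact_force: [-0.9, -0.1, -0.8]
opening: 0.466
```

Emit:
arm_command(
  deltas=[
    {"dx": 0, "dy": 0.01, "dz": 0, "wx": 0, "wy": 0, "wz": 0},
    {"dx": 0, "dy": 0.02, "dz": 0, "wx": 0, "wy": 0, "wz": 0},
    {"dx": 0, "dy": 0.03, "dz": 0, "wx": 0, "wy": 0, "wz": 0},
    {"dx": 0, "dy": 0.035, "dz": 0, "wx": 0, "wy": 0, "wz": 0},
    {"dx": 0, "dy": 0.035, "dz": 0, "wx": 0, "wy": 0, "wz": 0},
  ],
)

```text
clock: 25.15
tool_pos: [0.5255, -0.306, 0.2305]
eef_rot: [-0.703, 0.078, -0.076, 0.703]
contact_force: [-0.5, 0.2, -0.9]
opening: 0.47
```

```bash
python3 - <<'E'
from h import *
from plant import r
import cv2
goal(.5254,-.3074,.0535,77.4)
c=r.get_calibration("wrist")
a=r.snapshot("wrist");cv2.imwrite("pics/w8.png",a[:,:,::-1])
e=np.radians(-12.5); X=np.array([np.cos(e),np.sin(e)]);Y=np.array([-X[1],X[0]])
for s in(1,-1):
  for t in(1,-1): print(proj(c,[*(np.array([.4864,-.2987])+s*.082*X+t*.046*Y),.016]))
E
```

```text
t 25.15 grasp [ 0.5252 -0.3059  0.0835] yaw 77.5 F [-0.5425  0.2145 -0.9248] op 0.47
need yaw -0.1 shift share [ 0.0002  0.03   -0.0014] turn share [-0.001   0.0021 -0.0028]
[345.0817 281.2174]
[221.9556 281.2198]
[363.8779  33.0578]
[203.0174  32.9608]
```

View pics/w8.png

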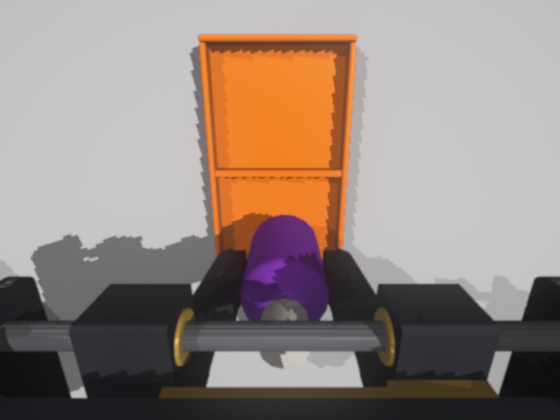

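Emit:
arm_command(
  deltas=[
    {"dx": 0, "dy": 0.01, "dz": -0.0025, "wx": 0, "wy": 0, "wz": 0},
    {"dx": 0, "dy": 0.018, "dz": -0.0025, "wx": 0, "wy": 0, "wz": 0},
    {"dx": 0, "dy": 0.024, "dz": -0.0025, "wx": 0, "wy": 0, "wz": 0},
    {"dx": 0, "dy": 0.027, "dz": -0.0025, "wx": 0, "wy": 0, "wz": 0},
    {"dx": 0, "dy": 0.028, "dz": -0.0025, "wx": 0, "wy": 0, "wz": 0},
  ],
)

```text
clock: 25.7
tool_pos: [0.5249, -0.3095, 0.2032]
eef_rot: [-0.703, 0.078, -0.077, 0.703]
contact_force: [-0.1, -0.1, -0.5]
opening: 0.469
```

```bash
python3 - <<'E'
from h import *
goal(.5254,-.309,.053,77.4)
E
```

```text
t 25.7 grasp [ 0.5248 -0.3094  0.0562] yaw 77.4 F [-0.0581 -0.1176 -0.4572] op 0.469
need yaw -0.0 shift share [0.0004 0.0032 0.0006] turn share [-0.0004  0.0001 -0.0009]
```

Emit:
arm_command(
  deltas=[
    {"dx": 0, "dy": 0.001, "dz": 0, "wx": 0, "wy": 0, "wz": 0},
    {"dx": 0, "dy": 0.002, "dz": 0, "wx": 0, "wy": 0, "wz": 0},
    {"dx": 0, "dy": 0.003, "dz": 0, "wx": 0, "wy": 0, "wz": 0},
    {"dx": 0, "dy": 0.003, "dz": 0, "wx": 0, "wy": 0, "wz": 0},
    {"dx": 0, "dy": 0.003, "dz": 0, "wx": 0, "wy": 0, "wz": 0},
  ],
)

```text
clock: 26.2
tool_pos: [0.5251, -0.3096, 0.2009]
eef_rot: [0.703, -0.078, 0.078, -0.703]
contact_force: [0.3, -0.6, -0.9]
opening: 0.468
```

Emit:
arm_command(
  deltas=[
    {"dx": 0, "dy": 0, "dz": 0, "wx": 0, "wy": 0, "wz": 0},
    {"dx": 0, "dy": 0, "dz": 0, "wx": 0, "wy": 0, "wz": 0},
    {"dx": 0, "dy": 0, "dz": 0, "wx": 0, "wy": 0, "wz": 0},
    {"dx": 0, "dy": 0, "dz": 0, "wx": 0, "wy": 0, "wz": 0},
    {"dx": 0, "dy": 0, "dz": 0, "wx": 0, "wy": 0, "wz": 0},
  ],
  claw=0.6,
)

```text
clock: 26.7
tool_pos: [0.5251, -0.3096, 0.2008]
eef_rot: [-0.703, 0.078, -0.078, 0.703]
contact_force: [-0.0, -0.2, -0.4]
opening: 0.797
```

Emit:
arm_command(
  deltas=[
    {"dx": 0, "dy": -0.03, "dz": 0, "wx": 0, "wy": 0, "wz": 0},
    {"dx": 0, "dy": -0.07, "dz": 0, "wx": 0, "wy": 0, "wz": 0},
    {"dx": 0, "dy": -0.12, "dz": 0, "wx": 0, "wy": 0, "wz": 0},
    {"dx": 0, "dy": -0.14, "dz": 0, "wx": 0, "wy": 0, "wz": 0},
    {"dx": 0, "dy": -0.14, "dz": 0, "wx": 0, "wy": 0, "wz": 0},
  ],
)

```text
clock: 27.2
tool_pos: [0.5261, -0.3099, 0.3444]
eef_rot: [0.704, -0.075, 0.08, -0.702]
contact_force: [-0.2, 0.0, -0.3]
opening: 0.801
```

```bash
python3 - <<'E'
from h import *
from plant import r
import cv2
goal(.447,-.016,.15,77.4)
cv2.imwrite("pics/s4.png",r.snapshot("side")[:,:,::-1])
E
```

```text
t 27.2 grasp [ 0.5271 -0.3103  0.1974] yaw 77.4 F [-0.18    0.0318 -0.3093] op 0.801
need yaw 0.0 shift share [-0.1418  0.0461  0.2696] turn share [ 0.0018 -0.0005  0.0089]
```

View pics/s4.png

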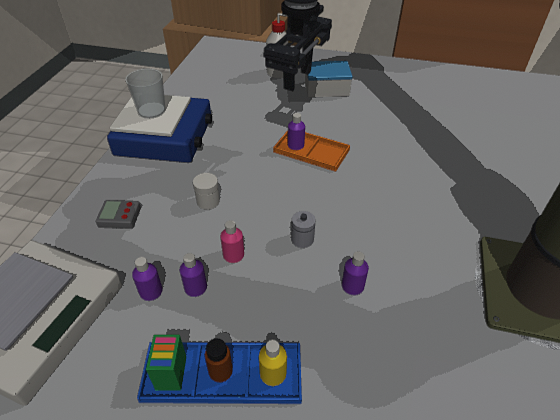

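Emit:
arm_command(
  deltas=[
    {"dx": -0.02, "dy": 0, "dz": 0.04, "wx": 0, "wy": 0, "wz": 0},
    {"dx": -0.045, "dy": 0, "dz": 0.08, "wx": 0, "wy": 0, "wz": 0},
    {"dx": -0.065, "dy": 0, "dz": 0.12, "wx": 0, "wy": 0, "wz": 0},
    {"dx": -0.085, "dy": 0, "dz": 0.16, "wx": 0, "wy": 0, "wz": 0},
    {"dx": -0.11, "dy": 0, "dz": 0.2, "wx": 0, "wy": 0, "wz": 0},
  ],
  claw=0.8,
)

```text
clock: 27.75
tool_pos: [0.4604, -0.089, 0.3395]
eef_rot: [-0.703, 0.079, -0.077, 0.703]
contact_force: [1.3, 0.6, -0.2]
opening: 0.901
```

Emit:
arm_command(
  deltas=[
    {"dx": -0.015, "dy": 0.01, "dz": 0.035, "wx": 0, "wy": 0, "wz": 0},
    {"dx": -0.032, "dy": 0.03, "dz": 0.07, "wx": 0, "wy": 0, "wz": 0},
    {"dx": -0.032, "dy": 0.046, "dz": 0.07, "wx": 0, "wy": 0, "wz": 0},
    {"dx": -0.032, "dy": 0.046, "dz": 0.07, "wx": 0, "wy": 0, "wz": 0},
    {"dx": -0.032, "dy": 0.046, "dz": 0.07, "wx": 0, "wy": 0, "wz": 0},
  ],
)

```text
clock: 28.25
tool_pos: [0.445, -0.0157, 0.2941]
eef_rot: [0.703, -0.079, 0.077, -0.702]
contact_force: [0.2, 0.6, -0.1]
opening: 0.904
```

```bash
python3 - <<'E'
from h import *
from plant import r
import cv2
goal(.447,-.016,.046,77.4)
c=r.get_calibration("wrist")
a=r.snapshot("wrist");cv2.imwrite("pics/w9.png",cv2.resize(a[120:280,200:400],None,fx=4,fy=4)[:,:,::-1])
goal(.447,-.016,.046,77.4)
print((proj(c,[.447,-.016,.07])-[200,120])*4)
E
```

```text
t 28.25 grasp [ 0.4446 -0.0158  0.1471] yaw 77.4 F [ 0.2039  0.5537 -0.1274] op 0.904
need yaw 0.0 shift share [0.0023 0.1011 0.0002] turn share [ 0.0017 -0.0008 -0.003 ]
t 28.3 grasp [ 0.4451 -0.0161  0.1475] yaw 77.3 F [ 0.5505  0.026  -0.423 ] op 0.899
need yaw 0.1 shift share [0.0017 0.1015 0.0005] turn share [ 0.0011 -0.0022 -0.0013]
[344.474  426.4806]
```

View pics/w9.png

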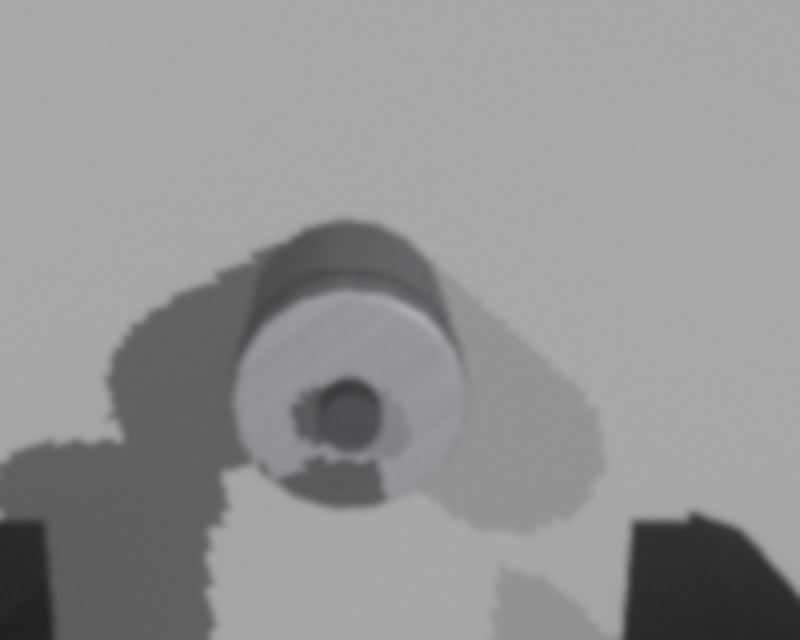

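Emit:
arm_command(
  deltas=[
    {"dx": 0.001, "dy": 0.03, "dz": 0.001, "wx": 0, "wy": 0, "wz": 0},
    {"dx": 0.001, "dy": 0.06, "dz": 0.001, "wx": 0, "wy": 0, "wz": 0},
    {"dx": 0.001, "dy": 0.085, "dz": 0.001, "wx": 0, "wy": 0, "wz": 0},
    {"dx": 0.001, "dy": 0.1, "dz": 0.001, "wx": 0, "wy": 0, "wz": 0},
    {"dx": 0.001, "dy": 0.101, "dz": 0.001, "wx": 0, "wy": 0, "wz": 0},
  ],
)

```text
clock: 28.8
tool_pos: [0.4473, -0.0156, 0.1932]
eef_rot: [0.703, -0.079, 0.078, -0.702]
contact_force: [0.5, -0.3, -0.4]
opening: 0.898
```

Emit:
arm_command(
  deltas=[
    {"dx": 0, "dy": 0, "dz": 0, "wx": 0, "wy": 0, "wz": 0},
    {"dx": 0, "dy": 0, "dz": 0, "wx": 0, "wy": 0, "wz": 0},
    {"dx": 0, "dy": 0, "dz": 0, "wx": 0, "wy": 0, "wz": 0},
    {"dx": 0, "dy": 0, "dz": 0, "wx": 0, "wy": 0, "wz": 0},
    {"dx": 0, "dy": 0, "dz": 0, "wx": 0, "wy": 0, "wz": 0},
  ],
  claw=-1,
  grip_force=30,
)

```text
clock: 29.3
tool_pos: [0.4472, -0.0145, 0.1949]
eef_rot: [0.703, -0.078, 0.078, -0.703]
contact_force: [0.1, 0.3, 3.4]
opening: 0.516
```

Emit:
arm_command(
  deltas=[
    {"dx": 0, "dy": 0, "dz": 0, "wx": 0, "wy": 0, "wz": 0},
    {"dx": 0, "dy": 0, "dz": 0, "wx": 0, "wy": 0, "wz": 0},
    {"dx": 0, "dy": 0, "dz": 0, "wx": 0, "wy": 0, "wz": 0},
    {"dx": 0, "dy": 0, "dz": 0, "wx": 0, "wy": 0, "wz": 0},
    {"dx": 0, "dy": 0, "dz": 0, "wx": 0, "wy": 0, "wz": 0},
  ],
)

```text
clock: 29.8
tool_pos: [0.4472, -0.0145, 0.1949]
eef_rot: [0.703, -0.078, 0.078, -0.703]
contact_force: [1.6, -0.2, 6.6]
opening: 0.514
```

```bash
python3 - <<'E'
from h import *
goal(.4465,-.2915,.11,77.4)
E
```

```text
t 29.8 grasp [ 0.4472 -0.0146  0.0479] yaw 77.4 F [ 1.6096 -0.2355  6.6368] op 0.514
need yaw 0.0 shift share [ 0.0598 -0.062  -0.2705] turn share [ 0.0007 -0.0003 -0.0002]
```

Emit:
arm_command(
  deltas=[
    {"dx": 0, "dy": -0.02, "dz": 0, "wx": 0, "wy": 0, "wz": 0},
    {"dx": 0, "dy": -0.05, "dz": 0, "wx": 0, "wy": 0, "wz": 0},
    {"dx": 0.006, "dy": -0.062, "dz": -0.03, "wx": 0, "wy": 0, "wz": 0},
    {"dx": 0.015, "dy": -0.062, "dz": -0.07, "wx": 0, "wy": 0, "wz": 0},
    {"dx": 0.024, "dy": -0.062, "dz": -0.11, "wx": 0, "wy": 0, "wz": 0},
  ],
)

```text
clock: 30.3
tool_pos: [0.4464, -0.1281, 0.2568]
eef_rot: [0.703, -0.077, 0.077, -0.703]
contact_force: [1.6, -0.4, -2.2]
opening: 0.515
```

Emit:
arm_command(
  deltas=[
    {"dx": 0.009, "dy": 0, "dz": -0.04, "wx": 0, "wy": 0, "wz": 0},
    {"dx": 0.018, "dy": 0, "dz": -0.08, "wx": 0, "wy": 0, "wz": 0},
    {"dx": 0.026, "dy": 0, "dz": -0.12, "wx": 0, "wy": 0, "wz": 0},
    {"dx": 0.033, "dy": 0, "dz": -0.15, "wx": 0, "wy": 0, "wz": 0},
    {"dx": 0.036, "dy": 0, "dz": -0.161, "wx": 0, "wy": 0, "wz": 0},
  ],
)

```text
clock: 30.8
tool_pos: [0.4448, -0.2964, 0.2556]
eef_rot: [0.703, -0.081, 0.079, -0.702]
contact_force: [0.4, -0.2, -2.9]
opening: 0.512
```

Emit:
arm_command(
  deltas=[
    {"dx": 0, "dy": 0.005, "dz": 0, "wx": 0, "wy": 0, "wz": 0},
    {"dx": 0, "dy": 0.01, "dz": 0, "wx": 0, "wy": 0, "wz": 0},
    {"dx": 0, "dy": 0.02, "dz": 0, "wx": 0, "wy": 0, "wz": 0},
    {"dx": 0, "dy": 0.025, "dz": 0, "wx": 0, "wy": 0, "wz": 0},
    {"dx": 0, "dy": 0.025, "dz": 0, "wx": 0, "wy": 0, "wz": 0},
  ],
)

```text
clock: 31.3
tool_pos: [0.4464, -0.2908, 0.2305]
eef_rot: [-0.703, 0.078, -0.076, 0.703]
contact_force: [-0.6, 0.0, -1.7]
opening: 0.514
```

```bash
python3 - <<'E'
from h import *
from plant import r
import cv2
goal(.4465,-.2915,.0525,77.4)
a=r.snapshot("wrist");cv2.imwrite("pics/w10.png",a[:,:,::-1])
E
```

```text
t 31.3 grasp [ 0.4459 -0.2907  0.0835] yaw 77.5 F [-0.5542  0.0376 -1.672 ] op 0.514
need yaw -0.1 shift share [ 0.0003  0.031  -0.0006] turn share [-0.0001  0.0027 -0.0043]
```

View pics/w10.png

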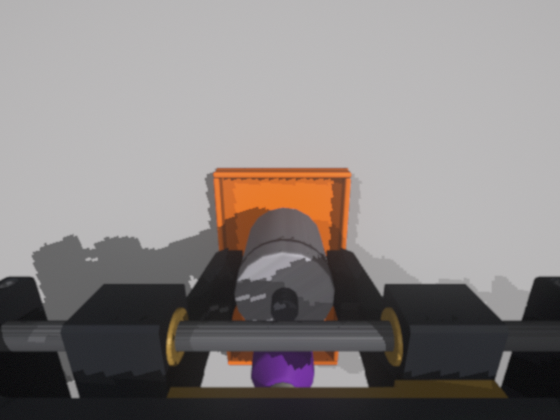

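The cup is centred over the near compartment, with the tray wall at rows 172 and 360 and its sides at columns 215 and 350. I'll lower it.

Emit:
arm_command(
  deltas=[
    {"dx": 0, "dy": 0.01, "dz": -0.001, "wx": 0, "wy": 0, "wz": 0},
    {"dx": 0, "dy": 0.018, "dz": -0.001, "wx": 0, "wy": 0, "wz": 0},
    {"dx": 0, "dy": 0.024, "dz": -0.001, "wx": 0, "wy": 0, "wz": 0},
    {"dx": 0, "dy": 0.027, "dz": -0.001, "wx": 0, "wy": 0, "wz": 0},
    {"dx": 0, "dy": 0.028, "dz": -0.001, "wx": 0, "wy": 0, "wz": 0},
  ],
)

```text
clock: 31.85
tool_pos: [0.4462, -0.2929, 0.2031]
eef_rot: [0.703, -0.078, 0.077, -0.703]
contact_force: [0.3, 0.0, -2.1]
opening: 0.513
```

```bash
python3 - <<'E'
from h import *
goal(.4465,-.2915,.0522,77.4)
E
```

```text
t 31.85 grasp [ 0.4459 -0.2929  0.0561] yaw 77.4 F [ 0.2545  0.0213 -2.1037] op 0.513
need yaw -0.0 shift share [0.     0.0039 0.0014] turn share [ 0.0005  0.0001 -0.0022]
```

Emit:
arm_command(
  deltas=[
    {"dx": 0, "dy": 0.001, "dz": 0, "wx": 0, "wy": 0, "wz": 0},
    {"dx": 0, "dy": 0.002, "dz": 0, "wx": 0, "wy": 0, "wz": 0},
    {"dx": 0, "dy": 0.003, "dz": 0, "wx": 0, "wy": 0, "wz": 0},
    {"dx": 0, "dy": 0.0038, "dz": 0, "wx": 0, "wy": 0, "wz": 0},
    {"dx": 0, "dy": 0.0038, "dz": 0, "wx": 0, "wy": 0, "wz": 0},
  ],
)

```text
clock: 32.35
tool_pos: [0.4462, -0.293, 0.1997]
eef_rot: [0.703, -0.078, 0.077, -0.703]
contact_force: [0.5, -0.6, -2.5]
opening: 0.514
```

Emit:
arm_command(
  deltas=[
    {"dx": 0, "dy": 0, "dz": 0, "wx": 0, "wy": 0, "wz": 0},
    {"dx": 0, "dy": 0, "dz": 0, "wx": 0, "wy": 0, "wz": 0},
    {"dx": 0, "dy": 0, "dz": 0, "wx": 0, "wy": 0, "wz": 0},
    {"dx": 0, "dy": 0, "dz": 0, "wx": 0, "wy": 0, "wz": 0},
    {"dx": 0, "dy": 0, "dz": 0, "wx": 0, "wy": 0, "wz": 0},
  ],
  claw=0.6,
)

```text
clock: 32.85
tool_pos: [0.4463, -0.293, 0.1998]
eef_rot: [0.703, -0.078, 0.077, -0.703]
contact_force: [-0.5, 0.0, -0.1]
opening: 0.8
```

Emit:
arm_command(
  deltas=[
    {"dx": 0, "dy": -0.03, "dz": 0, "wx": 0, "wy": 0, "wz": 0},
    {"dx": 0, "dy": -0.07, "dz": 0, "wx": 0, "wy": 0, "wz": 0},
    {"dx": 0, "dy": -0.12, "dz": 0, "wx": 0, "wy": 0, "wz": 0},
    {"dx": 0, "dy": -0.16, "dz": 0, "wx": 0, "wy": 0, "wz": 0},
    {"dx": 0, "dy": -0.18, "dz": 0, "wx": 0, "wy": 0, "wz": 0},
  ],
)

```text
clock: 33.35
tool_pos: [0.4471, -0.2928, 0.3833]
eef_rot: [0.704, -0.076, 0.079, -0.702]
contact_force: [0.8, -0.5, 0.4]
opening: 0.798
```

Emit:
arm_command(
  deltas=[
    {"dx": 0, "dy": -0.01, "dz": 0.04, "wx": 0, "wy": 0, "wz": 0},
    {"dx": 0, "dy": -0.02, "dz": 0.09, "wx": 0, "wy": 0, "wz": 0},
    {"dx": 0, "dy": -0.03, "dz": 0.13, "wx": 0, "wy": 0, "wz": 0},
    {"dx": 0, "dy": -0.03, "dz": 0.16, "wx": 0, "wy": 0, "wz": 0},
    {"dx": 0, "dy": -0.03, "dz": 0.16, "wx": 0, "wy": 0, "wz": 0},
  ],
)

```text
clock: 33.85
tool_pos: [0.4823, -0.1318, 0.4108]
eef_rot: [-0.702, 0.074, -0.075, 0.704]
contact_force: [-0.1, -0.5, 0.3]
opening: 0.798
```

```bash
python3 - <<'E'
from h import *
from plant import r
import cv2
goal(.447,-.016,.15,77.4)
cv2.imwrite("pics/s5.png",r.snapshot("side")[:,:,::-1])
cv2.imwrite("pics/t5.png",r.snapshot("top")[:,:,::-1])
E
```

```text
t 33.85 grasp [ 0.4826 -0.1315  0.2638] yaw 77.9 F [-0.0937 -0.5494  0.3192] op 0.798
need yaw -0.5 shift share [-0.059   0.114   0.1056] turn share [-0.003   0.0108  0.0016]
```

View pics/s5.png

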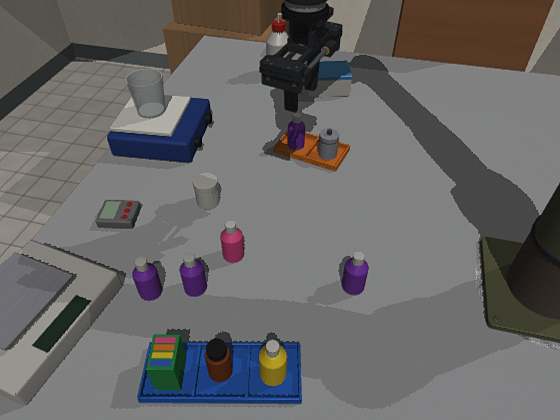

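View pics/t5.png

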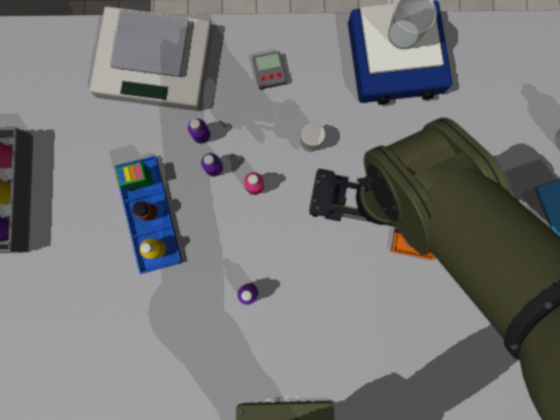

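The pictures show all five upright, each in its own compartment, with the pink bottle and the white jar where they were.

```bash
python3 -c "
from plant import r
print(r.finish_job())"
```

```text
the job is handed in; nothing more can be done
None
```

I made up both kits and handed the job in at about 34 s of the 128 s allowed. I moved the things in the order you listed them: yellow bottle, amber bottle, strip box, purple bottle, density cup.

- **Blue tray:** the yellow bottle is in the near compartment, the amber bottle in the middle and the green strip box in the far one.
- **Orange tray:** the purple bottle, the rightmost of the four in view at the start, is in the far compartment. The density cup is in the near one.

**Final checks:** the last side view showed all five upright in their compartments. The pink bottle and white jar stood where they started. The last top view agreed for the blue tray, but the arm hid most of the orange tray in it. The gripper was empty and well clear, and the wrist readings I saw stayed below 10 N.

**Disagreements:** the wrist camera put the amber and purple bottles about 2–3 mm from where the top and side cameras did. I shifted those two grasps towards the wrist camera's position, and both grips closed at the expected width.

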